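# Load the rocker tray and latch the isolation valve open

## Robot

A 6-joint arm with a two-finger parallel gripper is mounted at the origin on the work surface. World frame = base frame: x ahead of the robot, y to its left, z up, the work surface at z = 0. Lengths are in mm, angles in degrees, forces in N, time in s.
With the tool pointing down it reaches from about 350 to 850 mm from the base axis. Payload 8.1 kg.
Tool frame: the origin (TCP) lies midway between the tips of the shut fingers; the grasp point (between the pads) lies 19 mm behind it; z points along the fingers, y is the line along which they close (so a half turn about z gives the same grasp; the last joint's range is limited). The gripper opens to 85 mm and grips with 20 to 120 N. Pads are 22 mm wide; open, the fingers measure 114 mm over their backs; the gripper's body (76 mm by 85 mm) begins 54 mm behind the grasp point. The pads swing forward as they close: fully open they stand 13 mm farther back than shut.
Start: joints at [-69.064, 7.471, 85.268, -0, 87.261, -4.893], TCP at [261.431, -540.055, 231.292] pointing down, gripper open.
Joint ranges: [-169.43, 169.43], [-51.17, 129.36], [1.28, 143.12], [-76.62, 256.62], [0, 156.53], [-152.29, 152.29]. Speed limits (degrees/s): [136.94, 136.94, 159.86, 180, 180, 180].

## Interface

Orientations are given as a 3x3 rotation matrix whose columns are the frame's x, y, z axes.
In Python, from cell import observe, snapshot, camera_info, close_job, look_for gives the robot as it stands.
- The arm moves only by the tool send_rows, never from a script. Its argument "rows" is a list of rows, each an object of numbers: "gripper": the finger opening in mm, from 0 to 85.4; "dx", "dy", "dz": the shift along the tool's x, y, z in mm; "turn": the turn about the tool's z in rad. In form: [{"gripper": .., "dx": .., "dy": .., "dz": .., "turn": ..}, ...]. A call has 1 to 12 rows; each row is the pose to reach, as a shift and turn from the pose commanded when the call began, along the tool's axes at that moment; what a row does not reach only later rows make up. A row lasts 1/8 s, in which the tool goes at most 62.5 mm and 10.7 degrees, less where a joint would pass 70% of its speed; a pose out of reach is approached as far as the arm can. A call with a gripper value outside its range is refused whole. The fingers move at their own pace and stop on an object; the grip force is fixed at half the most. Time passes only in rows, so rows that repeat a pose let the fingers close. It gives the time, the measured TCP pose, the force, the opening and the grip force at its end, in the units of the state.
- observe(): the state, without advancing time (a new reading comes with each control period).
- snapshot(name): name is "side" or "top" or "wrist"; returns (picture, depth): 400x640x3 uint8, red, green, blue; 400x640 float32, mm along the optical axis (not along the pixel's ray), 0 where there is no reading.
- camera_info(name): a dict with "intrinsics" (3x3 intrinsics, pixels), "R" (3x3) and "t" (3): a world point X has camera coordinates R X + t; the wrist camera has in their place "hand_eye" (4x4, takes a point from camera to tool coordinates, whose origin is the TCP and whose axes are the flange's). Camera axes: x right, y down, z forward; pixel columns grow to the right and rows downward; lengths in mm; the calibration is good to about 2 mm. A picture is of the moment at which its call begins: read the wrist's pose just before it. camera_info takes no time and is no camera call.
- close_job(): hands the job in; it is judged then, once.
Trained networks look in the newest picture that a camera, given by its name, has taken for a name from the list of things; names that differ only in an ending like _2 or _b are one class to them, and where a whole thing is asked for, a point or a joint stands for the part that bears it (a point fixed in the world has none). Each returns a list of dicts, best first, with "score" (0 to 1); they miss things now and then, are a little off and sometimes report something else, mostly with a low value. They report only what shows in the picture. A call takes as long as a camera call. They do not tell look-alikes from the thing itself.
- look_for(camera, name): "bbox" ([left, top, right, bottom] in pixels, round what is visible of it).
The state is a dict: "clock": time; "joint_pos": joint angles; "qd": joint speeds; "joint_torque": joint torques, N m; "tcp_pos": TCP position; "ee_rot": TCP orientation; "ft_force": force on the tool from outside, world axes, zero at the start; "ft_torque": the same for the moment, N m; "finger_gap": finger opening in mm; "finger_force": force on a finger pad.
Only numpy, scipy, OpenCV 4.12 (cv2) and the standard library are available. Lean on these libraries where they do the work, as an engineer would, in place of code of your own. Each camera call takes 0.05 s, during which the arm holds its last target. There are 200 camera calls.

## Task

Set up the steam trap test: lift the sounding rod out of the rocker tray and lay it in its grey rack, then set all the steam traps that are there down on the tray's floor, shared out over both sides so that the tray rests level. Only when the tray is loaded and level, swing the steel loop over the bronze valve hook and then press the red lever down flat past centre, so that the valve is drawn open and held. Leave the strainer, snubber and coupler where they stand.

Things in the scene. Friction and masses are not known exactly. Their poses are not given: they have to be found in the camera images.
- trap1: one of up to five identical stainless steam traps (absent ones read None): square-bodied block 60 mm long (its x), 44 mm wide (y) and 44 mm tall (z), 0.4 kg, a dark port in each end and a dark round plug on top; origin at the centre of the block (22 mm above what it stands on). Lies loose on the ledge at the start.
- trap2: one of up to five identical stainless steam traps (absent ones read None): square-bodied block 60 mm long (its x), 44 mm wide (y) and 44 mm tall (z), 0.4 kg, a dark port in each end and a dark round plug on top; origin at the centre of the block (22 mm above what it stands on). Lies loose on the ledge at the start.
- trap3: one of up to five identical stainless steam traps (absent ones read None): square-bodied block 60 mm long (its x), 44 mm wide (y) and 44 mm tall (z), 0.4 kg, a dark port in each end and a dark round plug on top; origin at the centre of the block (22 mm above what it stands on). Lies loose on the ledge at the start.
- trap4: one of up to five identical stainless steam traps (absent ones read None): square-bodied block 60 mm long (its x), 44 mm wide (y) and 44 mm tall (z), 0.4 kg, a dark port in each end and a dark round plug on top; origin at the centre of the block (22 mm above what it stands on). Lies loose on the ledge at the start.
- trap5: one of up to five identical stainless steam traps (absent ones read None): square-bodied block 60 mm long (its x), 44 mm wide (y) and 44 mm tall (z), 0.4 kg, a dark port in each end and a dark round plug on top; origin at the centre of the block (22 mm above what it stands on). Lies loose on the ledge at the start.
- rod: sounding rod, loose: 200 mm long along its x, a square steel bar 16 x 16 mm with a black rubber block 26 x 26 x 36 mm at each end, 0.25 kg; origin at the middle of the bar, on its axis (13 mm above what it lies on). At the start it lies lengthwise in the rocker tray.
- tray_mid (a point): centre of the rocker tray's floor, on its pivot axis, 50 mm above the ledge (position and yaw vary); axes turn with the tray: x across, y along, z up. Aluminium tray with blue rims: floor 80 mm wide (x) by 364 mm long (y) inside rims 6 mm thick that stand 8 mm above the floor; yellow lines at y = -35 and +35 mm mark the middle place.
- tray (a joint): tilt of the rocker tray in rad about its own x axis: 0 is level, positive raises the +y end, stops at -0.09 and +0.09. A weak spring of 3.5 N m/rad centres it: one trap 140 mm off the pivot tips it to the stop, a leftover moment of one trap some 25 mm off centre tilts it 0.03.
- rack: grey plastic rod rack fixed on the ledge (position and yaw vary): flat floor 6 mm above the ledge, 238 mm long (x) by 72 mm wide (y) inside rims that rise to 14 mm above the ledge; origin under its centre at ledge height, z up.
- lever (a joint): angle in rad of the red lever on the grey pivot block: 0 upright, negative leans towards the bronze hook (stop -0.7), positive goes down away from the hook; 1.57 is flat, stop at 1.6. It stays where left (friction 0.12 N m), but while the loop is hooked the valve spring throws it back up unless it is past dead centre (about 1.3), after which it holds flat.
- lever_pivot (a point): pivot of the red lever, 90 mm above the ledge; its axes turn with the lever: z along the lever to its tip, y the pivot axis, x the lever's face towards the hook when upright. The pivot block and the latch stand in one line with the hook; the latch's position and yaw vary.
- lever_tip (a point): tip of the red lever, 110 mm along z from the pivot; the lever is a bar 16 mm thick (x) by 22 mm wide (y). Flat, it lies at the pivot's height with its upper face 8 mm higher and nothing below it within 70 mm but the latch base.
- loop_hinge (a point): hinge between steel draw loop and lever, 35 mm from the lever pivot along the lever and 4 mm behind its centre line; axis parallel to the pivot's y; axes turn with the loop, which extends along -x. The loop is a U of 10 mm bar, arms at y = -34 and +34 mm; it straddles the lever and swings freely over the lever's tip. It falls by its own weight when let go.
- loop_bar (a point): middle of the loop's crossbar (10 mm round, 68 mm wide along y), 100 mm from loop_hinge. At the start the loop is folded back, away from the hook, its crossbar resting on two black rubber posts at the height of the lever pivot.
- loop_tab (a point): middle of the yellow finger tab of the loop, a round roller 22 mm in diameter and 24 mm wide along y, 30 mm beyond the crossbar (130 mm from loop_hinge); to be pinched across its 24 mm width; it can turn about y between the fingers.
- hook_seat (a point): where the crossbar's centre sits when drawn into the brass hook, 80 mm above the ledge; x points away from the lever pivot, which lies 73 mm back; z up; moves with the hook. The hook leans 28 deg over this point from the near side. A flat brass shelf 5 mm below it, 36 mm wide, carries the crossbar out to x = 39 mm. The bronze valve block begins at x = 107 mm and is 70 mm high.
- hook_nose (a point): tip of the hook's nose (brass prong 24 mm wide in y), 7 mm beyond hook_seat in x and 25 mm above it: the crossbar, 10 mm thick, has to come down beyond it, with its centre 13 to 36 mm beyond hook_seat.
- valve (a joint): draw of the valve hook towards the lever in m: 0 shut, 0.014 at its stop; spring 2500 N/m with 7.5 N preload pulls it shut. The lever pressed flat with the loop hooked draws it about 0.008.
- strainer: bystander: stainless strainer lying on the ledge, 85 x 60 x 64 mm; origin under its centre.
- snubber: bystander: brass gauge snubber standing upright, 38 mm across, 75 mm tall; origin under its centre.
- coupler: bystander: zinc pipe coupler standing upright, 54 mm across, 62 mm tall; origin under its centre.
Not all that is in view belongs to the job. What is shaped like the rod but green, purple or yellow is not meant.

How it is judged:
By the outcome, as a careful person would: the job done as asked, in the order asked, and still so for the second after the job is handed in, with the robot touching nothing.
Of trap1, trap2, trap3, trap4, trap5 only 3 to 5 are there at a start; the rules pass over those that are not, and their reading is None.
At some moment in a run one of trap1, trap2, trap3, trap4, trap5 may be knocked a few centimetres aside while the robot is not near it.
It also fails if it takes over 210 s, if anything falls off the work surface, if the arm or the gripper's body presses on something with over 40 N, if the wrist force passes 120 N, or if a joint passes its speed limit or range.

## Working session

There is one attempt and no reset: what is moved stays moved. The work goes in short steps, Python scripts to look and compute and a tool call to move; the robot and the scene stay as the last step left them, time stands still between calls to the robot, and variables do not carry over. Pictures are saved under pics/ and viewed, at most 15 in all, crops included, and the job is handed in when it is done.

Besides the shell and the picture viewer there is one more tool, called after "Call:" as name([rows], argument=value, ...), one row to a line, values as JSON. send_rows: Moves the arm, as the interface text tells. Its arguments: {"type":"object","properties":{"rows":{"type":"array"}},"required":["rows"]}

```bash
mkdir -p pics; ls; python3 - <<'E'
from cell import *
import cv2,numpy as np
for c in ("top","side"):
    p,d=snapshot(c); cv2.imwrite(f"pics/{c}0.png",p[:,:,::-1]); np.save(f"{c}_d.npy",d)
    i=camera_info(c); print(c,i)
    for n in ["trap1","rod","tray","rack","lever","loop_tab","loop_bar","hook_seat","hook_nose","strainer","snubber","coupler"]:
        print(n,[(np.round(r["score"],2),np.round(r["bbox"]).tolist()) for r in look_for(c,n)][:6])
print(camera_info("wrist")); print(observe())
E
```

```text
pics
top {'intrinsics': array([[478.53167521,   0.        , 323.67396859],
       [  0.        , 478.53167521, 196.64544754],
       [  0.        ,   0.        ,   1.        ]]), 'R': array([[-0.01814409, -0.9998341 , -0.00160015],
       [-0.98430114,  0.01814319, -0.17556223],
       [ 0.17556213, -0.00161039, -0.98446704]]), 't': array([ -37.93816771,  514.98449627, 1586.54313497])}
trap1 [(np.float64(0.76), [278.0, 209.0, 295.0, 227.0]), (np.float64(0.74), [300.0, 189.0, 316.0, 207.0]), (np.float64(0.55), [359.0, 192.0, 370.0, 211.0]), (np.float64(0.53), [326.0, 210.0, 344.0, 232.0]), (np.float64(0.52), [217.0, 200.0, 239.0, 241.0]), (np.float64(0.48), [381.0, 206.0, 396.0, 224.0])]
rod [(np.float64(0.92), [448.0, 151.0, 505.0, 173.0]), (np.float64(0.9), [142.0, 143.0, 192.0, 193.0]), (np.float64(0.66), [381.0, 248.0, 396.0, 296.0]), (np.float64(0.61), [194.0, 260.0, 248.0, 302.0]), (np.float64(0.6), [296.0, 154.0, 354.0, 162.0])]
tray [(np.float64(0.79), [270.0, 147.0, 382.0, 179.0])]
rack [(np.float64(0.94), [403.0, 153.0, 432.0, 227.0]), (np.float64(0.4), [279.0, 208.0, 292.0,
[... 2756 characters left out ...]
8.72592335e+01, -4.89172992e+00]), 'qd': array([-0.00975105,  0.10593344,  0.05344181, -0.0306942 , -0.05275189,
        0.00796068]), 'joint_torque': array([-6.00468793e-04, -5.69322681e+01, -5.00856006e+01, -2.90213466e-04,
        1.56339771e-03,  3.92526954e-05]), 'tcp_pos': array([ 261.43350545, -540.08034602,  231.29385901]), 'ee_rot': array([[ 9.00105356e-01,  4.35672294e-01, -2.03592934e-05],
       [ 4.35672292e-01, -9.00105356e-01, -4.71991092e-05],
       [-3.88888532e-05,  3.36141910e-05, -9.99999999e-01]]), 'ft_force': array([-0.28676975,  0.95757818, -0.77277697]), 'ft_torque': array([ 0.0212361 ,  0.00254871, -0.01297443]), 'finger_force': 0.0, 'finger_gap': 85.51304857823096}
```

```bash
python3 - <<'E'
import cv2
a=cv2.imread("pics/top0.png")[100:310,130:510]
cv2.imwrite("pics/top0c.png",cv2.resize(a,None,fx=2.1,fy=2.1,interpolation=cv2.INTER_CUBIC))
a=cv2.imread("pics/side0.png")[160:345,200:460]
cv2.imwrite("pics/side0c.png",cv2.resize(a,None,fx=3,fy=3,interpolation=cv2.INTER_CUBIC))
E
cat > h.py <<'E'
from cell import *
import numpy as np,cv2
def back(c,u,v,d,o=None):
    i=camera_info(c);K=i["intrinsics"]
    p=np.array([(u-K[0,2])/K[0,0],(v-K[1,2])/K[1,1],1.0])*d
    if c=="wrist":
        H=i["hand_eye"];return o["ee_rot"]@(H[:3,:3]@p+H[:3,3])+o["tcp_pos"]
    return i["R"].T@(p-i["t"])
def cloud(c,d,o=None):
    i=camera_info(c);K=i["intrinsics"];v,u=np.mgrid[0:400,0:640]
    p=np.stack([(u-K[0,2])/K[0,0]*d,(v-K[1,2])/K[1,1]*d,d],-1)
    if c=="wrist":
        H=i["hand_eye"];return (p@H[:3,:3].T+H[:3,3])@o["ee_rot"].T+o["tcp_pos"]
    return (p-i["t"])@i["R"]
def proj(c,X,o=None):
    i=camera_info(c);K=i["intrinsics"];X=np.asarray(X,float)
    if c=="wrist":
        H=i["hand_eye"];q=H[:3,:3].T@(o["ee_rot"].T@(X-o["tcp_pos"])-H[:3,3])
    else:q=i["R"]@X+i["t"]
    q=K@q;return q[:2]/q[2]
def onz(c,u,v,z,o=None):
    a=back(c,u,v,300.,o);b=back(c,u,v,600.,o);t=(z-a[2])/(b[2]-a[2]);return a+t*(b-a)
def loc(o,X):  # world point -> shift along tool axes from TCP
    return o["ee_rot"].T@(np.asarray(X)-o["tcp_pos"])
E
```

```text
(no output)
```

View pics/top0c.png

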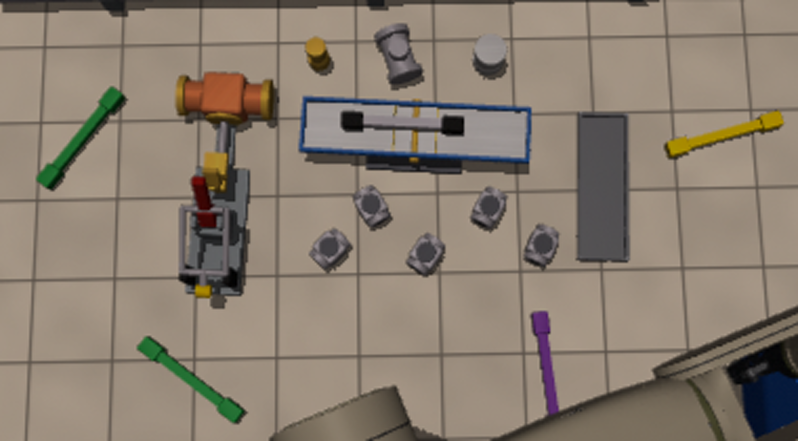

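View pics/side0c.png

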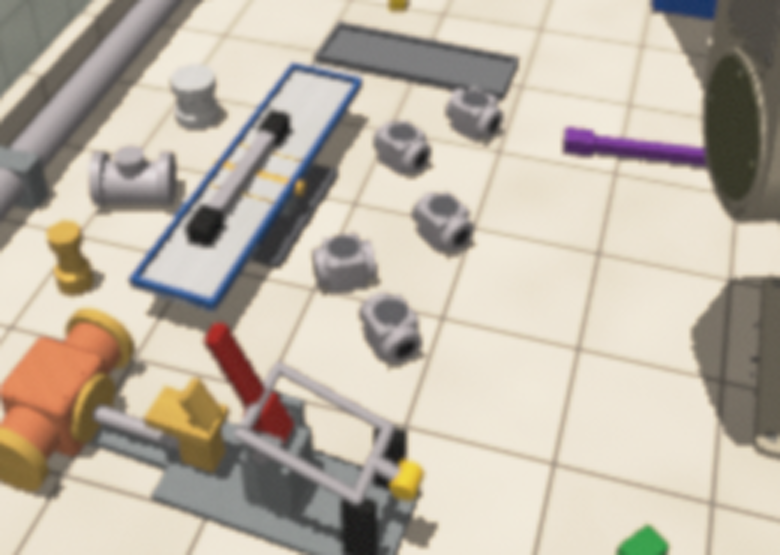

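```bash
python3 - <<'E'
from h import *
d=np.load("top_d.npy");P=cloud("top",d)
def w(x,y):
    u,v=x/2.1+130,y/2.1+100
    q=P[int(round(v))-1:int(round(v))+2,int(round(u))-1:int(round(u))+2].reshape(-1,3);return np.median(q,0).round(0)
for n,l in dict(rod=[(352,121),(453,125),(402,123)],traycorner=[(304,98),(530,107),(531,161),(301,153)],traymid=[(415,130)],rack=[(579,114),(627,115),(628,261),(577,260),(602,187)],traps=[(371,206),(330,249),(427,253),(489,207),(542,244)],hook=[(214,167)],lever=[(198,183),(210,222)],tab=[(204,291)],bar=[(184,282),(227,282)],floor=[(460,330),(280,330)],valve=[(224,95)]).items(): print(n,[w(*q).tolist() for q in l])
E
```

```text
rod [[644.0, 38.0, 73.0], [633.0, -125.0, 74.0], [640.0, -41.0, 69.0]]
traycorner [[690.0, 118.0, 52.0], [679.0, -255.0, 3.0], [589.0, -258.0, 0.0], [607.0, 130.0, 1.0]]
traymid [[634.0, -64.0, 53.0]]
rack [[668.0, -341.0, 13.0], [666.0, -425.0, 1.0], [420.0, -411.0, -0.0], [421.0, -328.0, -3.0], [543.0, -376.0, 4.0]]
traps [[511.0, 10.0, 43.0], [440.0, 78.0, 44.0], [434.0, -78.0, 40.0], [504.0, -181.0, 45.0], [444.0, -264.0, 43.0]]
hook [[565.0, 257.0, 104.0]]
lever [[524.0, 264.0, 189.0], [478.0, 260.0, 100.0]]
tab [[372.0, 271.0, 90.0]]
bar [[392.0, 308.0, 56.0], [388.0, 237.0, 80.0]]
floor [[310.0, -130.0, 1.0], [316.0, 165.0, -2.0]]
valve [[695.0, 246.0, 70.0]]
```

```bash
cat >> h.py <<'E'
def move(X,head=None,o=None):
    o=o or observe();s=loc(o,X).round(1)
    h0=np.degrees(np.arctan2(o["ee_rot"][1,0],o["ee_rot"][0,0]))
    t=0 if head is None else -np.radians((head-h0+180)%360-180)
    print("shift",s.tolist(),"turn",round(float(t),3),"h0",round(float(h0),1))
E
python3 -c "
from h import *
move([636,-46,230],86.1)"
```

```text
shift [552.4, -281.5, 1.3] turn -1.052 h0 25.8
```

Call:
send_rows([
  {"gripper": 85, "dx": 552.4, "dy": -281.5, "dz": 1.3, "turn": -1.052},
  {"gripper": 85, "dx": 552.4, "dy": -281.5, "dz": 1.3, "turn": -1.052},
  {"gripper": 85, "dx": 552.4, "dy": -281.5, "dz": 1.3, "turn": -1.052},
  {"gripper": 85, "dx": 552.4, "dy": -281.5, "dz": 1.3, "turn": -1.052},
  {"gripper": 85, "dx": 552.4, "dy": -281.5, "dz": 1.3, "turn": -1.052},
  {"gripper": 85, "dx": 552.4, "dy": -281.5, "dz": 1.3, "turn": -1.052},
  {"gripper": 85, "dx": 552.4, "dy": -281.5, "dz": 1.3, "turn": -1.052},
  {"gripper": 85, "dx": 552.4, "dy": -281.5, "dz": 1.3, "turn": -1.052},
  {"gripper": 85, "dx": 552.4, "dy": -281.5, "dz": 1.3, "turn": -1.052},
  {"gripper": 85, "dx": 552.4, "dy": -281.5, "dz": 1.3, "turn": -1.052},
  {"gripper": 85, "dx": 552.4, "dy": -281.5, "dz": 1.3, "turn": -1.052},
  {"gripper": 85, "dx": 552.4, "dy": -281.5, "dz": 1.3, "turn": -1.052},
])

```text
clock: 2.8
tcp_pos: [635.8, -46.0, 229.6]
ee_rot: [[0.067, 0.998, -0.001], [0.998, -0.067, -0.0], [-0.0, -0.001, -1.0]]
ft_force: [-0.6, -0.2, 0.2]
finger_gap: 85.0
finger_force: 0.0
```

```bash
python3 - <<'E'
from h import *
o=observe();p,d=snapshot("wrist");cv2.imwrite("pics/w1.png",p[:,:,::-1]);np.savez("w1.npz",d=d,R=o["ee_rot"],t=o["tcp_pos"],p=p)
print(o["clock"],o["tcp_pos"],o["ee_rot"].round(3).tolist())
for n in ("rod","tray"): print([(round(r["score"],2),np.round(r["bbox"]).tolist()) for r in look_for("wrist",n)])
# blue rim mask
P=cloud("wrist",d,o);hsv=cv2.cvtColor(p,cv2.COLOR_RGB2HSV)
m=(hsv[...,0]>100)&(hsv[...,0]<125)&(hsv[...,1]>120)&(d>0)&(P[...,2]>35)&(P[...,2]<80)
q=P[m];print("rim",len(q),cv2.minAreaRect(q[:,:2].astype(np.float32)),q.min(0),q.max(0))
m=(p.max(-1)<45)&(d>0)&(P[...,2]>60)&(P[...,2]<90);q=P[m];print("rodends",cv2.minAreaRect(q[:,:2].astype(np.float32)))
E
```

```text
2.8 [635.83512758 -45.95350171 229.64492002] [[0.067, 0.998, -0.001], [0.998, -0.067, -0.0], [-0.0, -0.001, -1.0]]
[(0.79, [2.0, 316.0, 130.0, 358.0]), (0.78, [319.0, 70.0, 349.0, 270.0])]
[(0.61, [275.0, 0.0, 380.0, 339.0])]
rim 4177 ((637.759033203125, -66.53669738769531), (367.12469482421875, 92.21693420410156), 85.81781768798828) [ 579.62666517 -252.1925248    49.20450467] [695.75762047 119.25545169  62.46260172]
rodends ((788.827880859375, -116.97317504882812), (293.9704284667969, 353.2471923828125), 79.3132553100586)
```

View pics/w1.png

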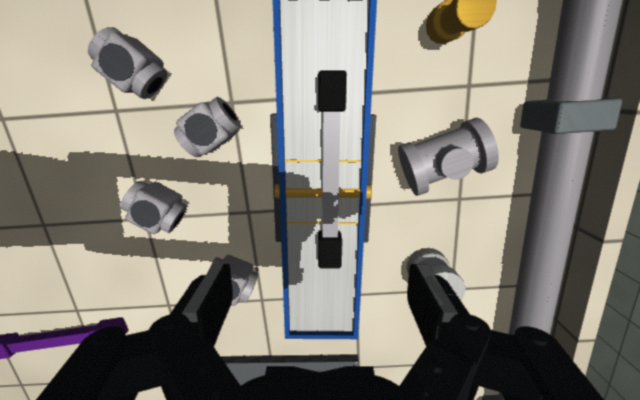

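```bash
python3 - <<'E'
from h import *
z=np.load("w1.npz");o=dict(ee_rot=z["R"],tcp_pos=z["t"]);P=cloud("wrist",z["d"],o);p=z["p"]
def w(u,v): return np.median(P[v-1:v+2,u-1:u+2].reshape(-1,3),0).round(1)
print("rod",w(332,90),w(330,250),w(332,120),w(330,220))
print("floor up",w(300,30),"down",w(300,320),"lines",[onz("wrist",u,v,50,o).round(1).tolist() for u,v in ((302,161),(346,160),(302,222),(346,223))])
hsv=cv2.cvtColor(p,cv2.COLOR_RGB2HSV)
m=(hsv[...,0]>100)&(hsv[...,0]<125)&(hsv[...,1]>120)&(P[...,2]>35)&(P[...,2]<80)
v,u=np.nonzero(m)
for lo,hi in ((268,295),(352,385)):
    k=(u>lo)&(u<hi)&(v>5)&(v<325);q=P[v[k],u[k]];q=q[q[:,2]>50];c=np.polyfit(q[:,1],q[:,0],1);print("rim x at y=-66",np.polyval(c,-66),"head",90-np.degrees(np.arctan(c[0])))
move([640,-41,53],None,o)
E
```

```text
rod [653.1  41.1  75.1] [ 642.2 -118.3   76.5] [651.9  14.6  70.2] [644.2 -86.1  71.8]
floor up [627.5  95.3  48. ] down [ 599.2 -227.1   51.9] lines [[618.9, -26.5, 50.0], [664.9, -28.6, 50.0], [613.0, -95.5, 50.0], [662.1, -100.0, 50.0]]
rim x at y=-66 594.9228328681917 head 85.79284103550457
rim x at y=-66 680.3781565826654 head 85.78148974534241
shift [5.3, 4.0, 176.6] turn 0.0 h0 86.2
```

Call:
send_rows([
  {"gripper": 28, "dx": 7.8, "dy": 11.4, "dz": 50, "turn": 0},
  {"gripper": 28, "dx": 7.8, "dy": 11.4, "dz": 100, "turn": 0},
  {"gripper": 28, "dx": 7.8, "dy": 11.4, "dz": 125, "turn": 0},
  {"gripper": 28, "dx": 7.8, "dy": 11.4, "dz": 125, "turn": 0},
  {"gripper": 28, "dx": 7.8, "dy": 11.4, "dz": 145, "turn": 0},
  {"gripper": 28, "dx": 7.8, "dy": 11.4, "dz": 160, "turn": 0},
  {"gripper": 28, "dx": 7.8, "dy": 11.4, "dz": 170, "turn": 0},
  {"gripper": 28, "dx": 7.8, "dy": 11.4, "dz": 175.5, "turn": 0},
  {"gripper": 28, "dx": 7.8, "dy": 11.4, "dz": 175.5, "turn": 0},
  {"gripper": 10, "dx": 7.8, "dy": 11.4, "dz": 175.5, "turn": 0},
  {"gripper": 10, "dx": 7.8, "dy": 11.4, "dz": 175.5, "turn": 0},
  {"gripper": 10, "dx": 7.8, "dy": 11.4, "dz": 175.5, "turn": 0},
])

```text
clock: 4.45
tcp_pos: [648.4, -39.0, 55.2]
ee_rot: [[0.068, 0.998, 0.001], [0.998, -0.068, -0.0], [0.0, 0.001, -1.0]]
ft_force: [1.2, 0.2, 1.3]
finger_gap: 14.2
finger_force: 62.3
```

```bash
python3 -c "
from h import *
o=observe();print(o['finger_gap'],o['finger_force'],o['ft_force'],o['tcp_pos'])
move([543,-376,180],91)
d=np.load('top_d.npy');P=cloud('top',d)
m=(P[...,0]>380)&(P[...,0]<720)&(P[...,1]>-450)&(P[...,1]<-310);p=cv2.imread('pics/top0.png')
s=p.max(-1)<120;s&=(p.max(-1)-p.min(-1)<20)&m
q=P[s];print(cv2.minAreaRect(q[:,:2].astype(np.float32)),len(q))
"
```

```text
14.1514836017559 62.30502247810364 [1.20766427 0.15622879 1.32616176] [648.44419342 -38.95515613  55.16440766]
shift [-343.4, -82.2, -125.0] turn -0.085 h0 86.1
((541.827392578125, -376.1650390625), (91.4823226928711, 272.8148193359375), 87.17520904541016) 1768
```

Call:
send_rows([
  {"gripper": 10, "dx": 0, "dy": 0, "dz": -30, "turn": 0},
  {"gripper": 10, "dx": 0, "dy": 0, "dz": -80, "turn": 0},
  {"gripper": 10, "dx": -50, "dy": -12, "dz": -125, "turn": 0.15},
  {"gripper": 10, "dx": -100, "dy": -25, "dz": -125, "turn": 0.33},
  {"gripper": 10, "dx": -155, "dy": -35, "dz": -125, "turn": 0.51},
  {"gripper": 10, "dx": -210, "dy": -50, "dz": -125, "turn": 0.69},
  {"gripper": 10, "dx": -265, "dy": -62, "dz": -125, "turn": 0.87},
  {"gripper": 10, "dx": -320, "dy": -75, "dz": -125, "turn": 1.05},
  {"gripper": 10, "dx": -343.4, "dy": -83, "dz": -125, "turn": 1.23},
  {"gripper": 10, "dx": -343.4, "dy": -83, "dz": -125, "turn": 1.4},
  {"gripper": 10, "dx": -343.4, "dy": -83, "dz": -125, "turn": 1.555},
  {"gripper": 10, "dx": -343.4, "dy": -83, "dz": -125, "turn": 1.555},
])

```text
clock: 5.95
tcp_pos: [541.4, -375.9, 178.9]
ee_rot: [[0.999, -0.051, -0.001], [-0.051, -0.999, 0.001], [-0.001, -0.001, -1.0]]
ft_force: [0.9, -0.6, -2.3]
finger_gap: 14.4
finger_force: 61.8
```

```bash
python3 - <<'E'
from h import *
o=observe();p,d=snapshot("wrist");cv2.imwrite("pics/w2.png",p[:,:,::-1]);np.savez("w2.npz",d=d,R=o["ee_rot"],t=o["tcp_pos"],p=p)
print(o["clock"],o["tcp_pos"],o["ee_rot"].round(3).tolist(),o["finger_gap"])
E
```

```text
5.95 [ 541.37892392 -375.90680737  178.94442286] [[0.999, -0.051, -0.001], [-0.051, -0.999, 0.001], [-0.001, -0.001, -1.0]] 14.40012763233062
```

View pics/w2.png

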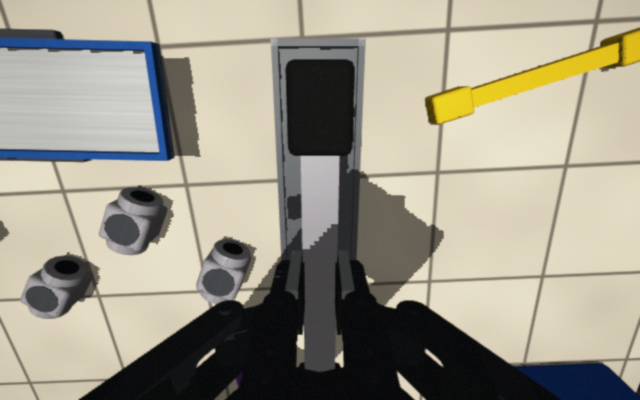

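```bash
python3 - <<'E'
from h import *
z=np.load("w2.npz");o=dict(ee_rot=z["R"],tcp_pos=z["t"])
for u,v in ((272,39),(365,39),(280,250),(358,250)): print(onz("wrist",u,v,14,o).round(1))
P=cloud("wrist",z["d"],o)
for u,v in ((320,65),(320,150),(320,165)): print("rod",P[v,u].round(1))
E
```

```text
[ 673.5 -340.1   14. ]
[ 669.2 -422.1   14. ]
[ 465.1 -327.6   14. ]
[ 460.6 -413.6   14. ]
rod [ 636.  -380.4  196.9]
rod [ 605.1 -378.8  198.8]
rod [ 598.  -378.5  193.6]
```

Call:
send_rows([
  {"gripper": 10, "dx": 7, "dy": -1.4, "dz": 50, "turn": 0},
  {"gripper": 10, "dx": 7, "dy": -1.4, "dz": 100, "turn": 0},
  {"gripper": 10, "dx": 7, "dy": -1.4, "dz": 140, "turn": 0},
  {"gripper": 10, "dx": 7, "dy": -1.4, "dz": 155, "turn": 0},
  {"gripper": 10, "dx": 7, "dy": -1.4, "dz": 162, "turn": 0},
  {"gripper": 10, "dx": 7, "dy": -1.4, "dz": 166, "turn": 0},
  {"gripper": 10, "dx": 7, "dy": -1.4, "dz": 166, "turn": 0},
  {"gripper": 10, "dx": 7, "dy": -1.4, "dz": 166, "turn": 0},
  {"gripper": 30, "dx": 7, "dy": -1.4, "dz": 166, "turn": 0},
  {"gripper": 30, "dx": 7, "dy": -1.4, "dz": 166, "turn": 0},
  {"gripper": 30, "dx": 7, "dy": -1.4, "dz": 166, "turn": 0},
  {"gripper": 30, "dx": 7, "dy": -1.4, "dz": 166, "turn": 0},
])

```text
clock: 7.5
tcp_pos: [548.9, -375.0, 13.6]
ee_rot: [[0.999, -0.052, 0.0], [-0.052, -0.999, -0.0], [0.0, 0.0, -1.0]]
ft_force: [-1.2, -0.2, 1.0]
finger_gap: 30.1
finger_force: 0.0
```

Call:
send_rows([
  {"gripper": 30, "dx": 0, "dy": 0, "dz": -20, "turn": 0},
  {"gripper": 30, "dx": 0, "dy": 0, "dz": -80, "turn": 0},
  {"gripper": 84, "dx": 0, "dy": 0, "dz": -150, "turn": 0},
  {"gripper": 84, "dx": -55, "dy": -55, "dz": -190, "turn": 0},
  {"gripper": 84, "dx": -75, "dy": -75, "dz": -190, "turn": 0},
  {"gripper": 84, "dx": -75, "dy": -75, "dz": -190, "turn": 0},
])

```text
clock: 8.25
tcp_pos: [476.7, -294.2, 206.5]
ee_rot: [[0.999, -0.051, 0.002], [-0.051, -0.999, -0.002], [0.002, 0.001, -1.0]]
ft_force: [0.3, -0.6, -0.2]
finger_gap: 84.0
finger_force: 0.0
```

```bash
cat > tr.py <<'E'
from h import *
def find(c="wrist",o=None,p=None,d=None):
    """all traps seen: centre of top & heading by minAreaRect of points z 25..52 clustered near each net box"""
    out=[]
    P=cloud(c,d,o)
    for r in look_for(c,"trap1"):
        if r["score"]<.3: continue
        l,t,rr,b=[int(x) for x in r["bbox"]]
        l,t=max(l-4,0),max(t-4,0)
        q=P[t:b+5,l:rr+5].reshape(-1,3);dd=d[t:b+5,l:rr+5].ravel()
        s=q[(dd>0)&(q[:,2]>34)&(q[:,2]<50)]
        if len(s)<8: continue
        (cx,cy),(w,h),a=cv2.minAreaRect(s[:,:2].astype(np.float32))
        if w<h: a+=90
        out.append((round(r["score"],2),[l,t,rr,b],[round(cx),round(cy)],[round(w),round(h)],round(a%180,1),len(s)))
    return out
E
python3 - <<'E'
from tr import *
o=observe();p,d=snapshot("wrist");cv2.imwrite("pics/w3.png",p[:,:,::-1]);np.savez("w3.npz",d=d,R=o["ee_rot"],t=o["tcp_pos"],p=p)
print(o["clock"],o["tcp_pos"])
for x in find("wrist",o,p,d):print(x)
p,d=snapshot("top");np.save("top_d.npy",d);cv2.imwrite("pics/top1.png",p[:,:,::-1])
for x in find("top",None,p,d):print(x)
E
```

```text
8.25 [ 476.73258513 -294.23828845  206.54934323]
(0.92, [269, 170, 325, 234], [447, -266], [44, 60], 154.0, 1986)
(0.91, [0, 115, 63, 185], [515, 2], [42, 62], 166.3, 2044)
(0.81, [89, 186, 161, 254], [436, -76], [44, 62], 144.1, 1994)
(0.77, [0, 187, 30, 241], [466, 37], [12, 72], 132.7, 76)
(0.58, [173, 110, 242, 184], [512, -181], [44, 60], 151.2, 2413)
(0.66, [350, 184, 370, 209], [509, -179], [43, 60], 149.1, 185)
(0.61, [275, 204, 295, 228], [446, 80], [43, 58], 133.2, 192)
(0.56, [323, 208, 342, 232], [435, -74], [43, 60], 141.9, 191)
(0.5, [293, 186, 316, 209], [506, 32], [61, 87], 116.4, 184)
(0.5, [375, 205, 394, 225], [445, -264], [44, 60], 154.1, 195)
```

View pics/w3.png

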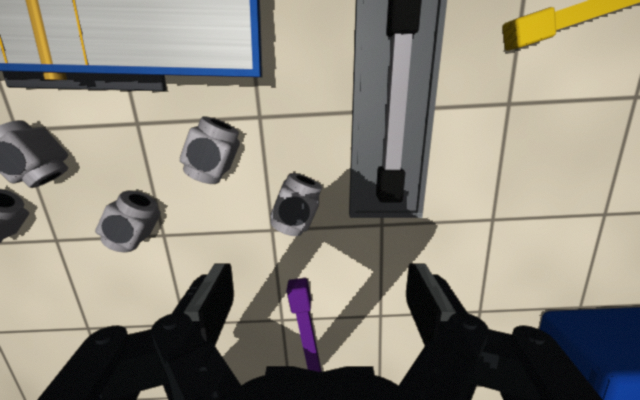

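```bash
python3 -c "
from h import *
move([447,-266,8],-26)"
```

```text
shift [-33.3, -29.3, 196.2] turn 0.401 h0 -3.0
```

Call:
send_rows([
  {"gripper": 72, "dx": -33.3, "dy": -29.3, "dz": 20, "turn": 0.2},
  {"gripper": 72, "dx": -33.3, "dy": -29.3, "dz": 60, "turn": 0.401},
  {"gripper": 72, "dx": -33.3, "dy": -29.3, "dz": 110, "turn": 0.401},
  {"gripper": 72, "dx": -33.3, "dy": -29.3, "dz": 150, "turn": 0.401},
  {"gripper": 72, "dx": -33.3, "dy": -29.3, "dz": 180, "turn": 0.401},
  {"gripper": 72, "dx": -33.3, "dy": -29.3, "dz": 198, "turn": 0.401},
  {"gripper": 72, "dx": -33.3, "dy": -29.3, "dz": 198, "turn": 0.401},
  {"gripper": 38, "dx": -33.3, "dy": -29.3, "dz": 198, "turn": 0.401},
  {"gripper": 38, "dx": -33.3, "dy": -29.3, "dz": 198, "turn": 0.401},
  {"gripper": 38, "dx": -33.3, "dy": -29.3, "dz": 198, "turn": 0.401},
  {"gripper": 38, "dx": -33.3, "dy": -29.3, "dz": 198, "turn": 0.401},
])

```text
clock: 9.82
tcp_pos: [447.4, -266.2, 7.3]
ee_rot: [[0.899, -0.438, 0.003], [-0.438, -0.899, -0.002], [0.003, 0.001, -1.0]]
ft_force: [-0.3, -1.1, 6.5]
finger_gap: 43.1
finger_force: 62.4
```

```bash
python3 -c "
from h import *
print(observe()['finger_gap'])
move([638,-62,120],-4.2);move([638,-62,60],-4.2)"
```

```text
43.112312935142235
shift [82.3, -267.0, -112.6] turn -0.38 h0 -26.0
shift [82.1, -267.0, -52.6] turn -0.38 h0 -26.0
```

Call:
send_rows([
  {"gripper": 38, "dx": 0, "dy": 0, "dz": -40, "turn": 0},
  {"gripper": 38, "dx": 0, "dy": 0, "dz": -90, "turn": 0},
  {"gripper": 38, "dx": 15, "dy": -50, "dz": -112, "turn": -0.1},
  {"gripper": 38, "dx": 33, "dy": -105, "dz": -112, "turn": -0.2},
  {"gripper": 38, "dx": 50, "dy": -160, "dz": -112, "turn": -0.3},
  {"gripper": 38, "dx": 68, "dy": -215, "dz": -112, "turn": -0.38},
  {"gripper": 38, "dx": 78, "dy": -250, "dz": -112, "turn": -0.38},
  {"gripper": 38, "dx": 82.2, "dy": -267, "dz": -112, "turn": -0.38},
  {"gripper": 38, "dx": 82.2, "dy": -267, "dz": -112, "turn": -0.38},
  {"gripper": 38, "dx": 82.2, "dy": -267, "dz": -80, "turn": -0.38},
  {"gripper": 38, "dx": 82.2, "dy": -267, "dz": -60, "turn": -0.38},
  {"gripper": 38, "dx": 82.2, "dy": -267, "dz": -52.5, "turn": -0.38},
])

```text
clock: 11.32
tcp_pos: [634.2, -61.8, 57.4]
ee_rot: [[0.997, -0.074, -0.006], [-0.074, -0.997, 0.0], [-0.006, -0.0, -1.0]]
ft_force: [-28.5, 1.4, 33.8]
finger_gap: 43.6
finger_force: 67.3
```

Call:
send_rows([
  {"gripper": 38, "dx": 0, "dy": 0, "dz": 1, "turn": 0},
  {"gripper": 38, "dx": 0, "dy": 0, "dz": 1, "turn": 0},
  {"gripper": 52, "dx": 0, "dy": 0, "dz": 1, "turn": 0},
  {"gripper": 52, "dx": 0, "dy": 0, "dz": 1, "turn": 0},
  {"gripper": 52, "dx": 0, "dy": 0, "dz": 1, "turn": 0},
  {"gripper": 52, "dx": 0, "dy": 0, "dz": -25, "turn": 0},
  {"gripper": 52, "dx": 0, "dy": 0, "dz": -80, "turn": 0},
  {"gripper": 72, "dx": -62, "dy": 30, "dz": -110, "turn": 0},
  {"gripper": 72, "dx": -124, "dy": 60, "dz": -110, "turn": 0},
  {"gripper": 72, "dx": -124, "dy": 90, "dz": -110, "turn": 0},
  {"gripper": 72, "dx": -124, "dy": 110, "dz": -110, "turn": 0},
  {"gripper": 72, "dx": -124, "dy": 110, "dz": -110, "turn": 0},
])

```text
clock: 12.82
tcp_pos: [505.8, -162.9, 168.4]
ee_rot: [[0.997, -0.075, 0.001], [-0.075, -0.997, -0.0], [0.001, 0.0, -1.0]]
ft_force: [1.0, 0.1, -0.0]
finger_gap: 71.9
finger_force: 0.0
```

```bash
cat > look.py <<'E'
import sys
from tr import *
o=observe();p,d=snapshot("wrist");n=sys.argv[1];cv2.imwrite(f"pics/{n}.png",p[:,:,::-1]);np.savez(n+".npz",d=d,R=o["ee_rot"],t=o["tcp_pos"],p=p)
print(o["clock"],o["tcp_pos"],o["finger_gap"])
for x in find("wrist",o,p,d):print(x)
P=cloud("wrist",d,o)
# traps on tray: points above 80
m=(d>0)&(P[...,2]>80)&(P[...,2]<115)&(P[...,0]>580)&(P[...,0]<700)&(P[...,1]>-270)&(P[...,1]<140)
k,lab,st,ce=cv2.connectedComponentsWithStats(m.astype(np.uint8))
for i in range(1,k):
    if st[i,4]>150:
        q=P[lab==i];(cx,cy),(w,h),a=cv2.minAreaRect(q[:,:2].astype(np.float32))
        c=np.array([cx-638,cy+62]);print("on tray",round(cx),round(cy),"w,h",round(w),round(h),"tray y",(c@[.0732,.9973]).round(1),"x",(c@[.9973,-.0732]).round(1),"z",np.percentile(q[:,2],[50,90]).round(1))
if len(sys.argv)>2: move([float(x) for x in sys.argv[2:5]],float(sys.argv[5]))
E
python3 look.py w4 512 -181 8 -29
```

```text
12.825 [ 505.79161728 -162.9438739   168.43620616] 71.91828197165158
(0.85, [92, 147, 174, 223], [517, 11], [60, 44], 28.8, 2848)
(0.85, [102, 0, 202, 83], [634, -45], [89, 59], 85.6, 974)
(0.81, [305, 138, 373, 216], [512, -181], [44, 59], 150.9, 2791)
(0.65, [45, 223, 126, 291], [448, 80], [44, 62], 133.6, 2299)
(0.62, [205, 220, 271, 288], [441, -79], [44, 49], 144.5, 1367)
on tray 630 -62 w,h 44 48 tray y -0.1 x -7.8 z [93.8 95.2]
shift [7.4, 19.2, 160.0] turn 0.433 h0 -4.2
```

View pics/w4.png

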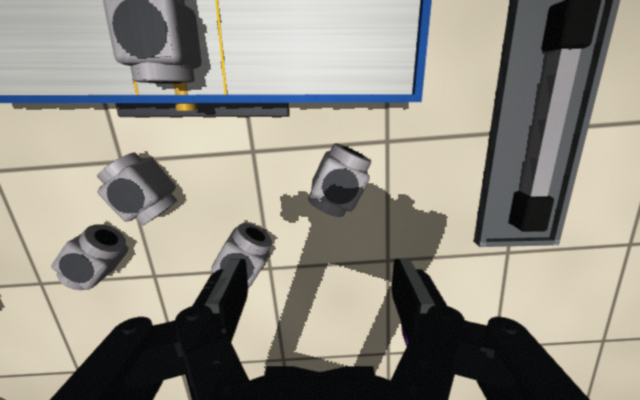

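```bash
python3 - <<'E'
from h import *
z=np.load("w4.npz");o=dict(ee_rot=z["R"],tcp_pos=z["t"])
P=cloud("wrist",z["d"],o)
for u,v in ((139,28),(160,70),(160,80),(162,90),(162,97),(139,5)): print(u,v,P[v,u].round(1))
E
```

```text
139 28 [636.9 -60.7  94.4]
160 70 [612.7 -66.2  91.1]
160 80 [606.7 -64.7  91. ]
162 90 [602.5 -44.9  49.4]
162 97 [597.1 -48.   58.7]
139 5 [649.1 -63.8  94.2]
```

Call:
send_rows([
  {"gripper": 72, "dx": 7.4, "dy": 19.2, "dz": 20, "turn": 0.18},
  {"gripper": 72, "dx": 7.4, "dy": 19.2, "dz": 60, "turn": 0.36},
  {"gripper": 72, "dx": 7.4, "dy": 19.2, "dz": 100, "turn": 0.433},
  {"gripper": 72, "dx": 7.4, "dy": 19.2, "dz": 130, "turn": 0.433},
  {"gripper": 72, "dx": 7.4, "dy": 19.2, "dz": 150, "turn": 0.433},
  {"gripper": 72, "dx": 7.4, "dy": 19.2, "dz": 160, "turn": 0.433},
  {"gripper": 72, "dx": 7.4, "dy": 19.2, "dz": 160, "turn": 0.433},
  {"gripper": 38, "dx": 7.4, "dy": 19.2, "dz": 160, "turn": 0.433},
  {"gripper": 38, "dx": 7.4, "dy": 19.2, "dz": 160, "turn": 0.433},
  {"gripper": 38, "dx": 7.4, "dy": 19.2, "dz": 160, "turn": 0.433},
  {"gripper": 38, "dx": 7.4, "dy": 19.2, "dz": 160, "turn": 0.433},
])

```text
clock: 14.3
tcp_pos: [512.3, -181.9, 9.5]
ee_rot: [[0.875, -0.485, 0.002], [-0.485, -0.875, -0.001], [0.003, -0.0, -1.0]]
ft_force: [0.0, 0.3, 6.6]
finger_gap: 43.7
finger_force: 62.7
```

```bash
python3 -c "
from h import *
move([633,-129.8,61],-4.2)"
```

```text
shift [80.4, -104.1, -51.3] turn -0.433 h0 -29.0
```

Call:
send_rows([
  {"gripper": 38, "dx": 0, "dy": 0, "dz": -50, "turn": 0},
  {"gripper": 38, "dx": 0, "dy": 0, "dz": -100, "turn": -0.1},
  {"gripper": 38, "dx": 25, "dy": -33, "dz": -110, "turn": -0.2},
  {"gripper": 38, "dx": 50, "dy": -66, "dz": -110, "turn": -0.35},
  {"gripper": 38, "dx": 70, "dy": -92, "dz": -110, "turn": -0.433},
  {"gripper": 38, "dx": 80.4, "dy": -104.1, "dz": -110, "turn": -0.433},
  {"gripper": 38, "dx": 80.4, "dy": -104.1, "dz": -110, "turn": -0.433},
  {"gripper": 38, "dx": 80.4, "dy": -104.1, "dz": -85, "turn": -0.433},
  {"gripper": 38, "dx": 80.4, "dy": -104.1, "dz": -65, "turn": -0.433},
  {"gripper": 38, "dx": 80.4, "dy": -104.1, "dz": -55, "turn": -0.433},
  {"gripper": 38, "dx": 80.4, "dy": -104.1, "dz": -52, "turn": -0.433},
  {"gripper": 38, "dx": 80.4, "dy": -104.1, "dz": -52, "turn": -0.433},
])

```text
clock: 15.8
tcp_pos: [632.2, -129.5, 60.4]
ee_rot: [[0.997, -0.073, 0.001], [-0.073, -0.997, -0.0], [0.001, 0.0, -1.0]]
ft_force: [1.0, -0.2, -4.1]
finger_gap: 43.3
finger_force: 63.3
```

Call:
send_rows([
  {"gripper": 38, "dx": 0, "dy": 0, "dz": 0, "turn": 0},
  {"gripper": 52, "dx": 0, "dy": 0, "dz": 0, "turn": 0},
  {"gripper": 52, "dx": 0, "dy": 0, "dz": 0, "turn": 0},
  {"gripper": 52, "dx": 0, "dy": 0, "dz": 0, "turn": 0},
  {"gripper": 52, "dx": 0, "dy": 0, "dz": 0, "turn": 0},
])

```text
clock: 16.42
tcp_pos: [632.1, -129.4, 60.2]
ee_rot: [[0.997, -0.073, 0.0], [-0.073, -0.997, -0.0], [0.0, 0.0, -1.0]]
ft_force: [-0.0, -0.1, -0.6]
finger_gap: 52.1
finger_force: 0.0
```

```bash
python3 -c "
from h import *
print(observe()['tcp_pos'])
move([480,-30,175],-4.2)"
```

```text
[ 632.10705637 -129.36902613   60.19479487]
shift [-158.9, -88.0, -114.9] turn 0.0 h0 -4.2
```

Call:
send_rows([
  {"gripper": 52, "dx": 0, "dy": 0, "dz": -20, "turn": 0},
  {"gripper": 52, "dx": 0, "dy": 0, "dz": -75, "turn": 0},
  {"gripper": 72, "dx": -50, "dy": -25, "dz": -110, "turn": 0},
  {"gripper": 72, "dx": -100, "dy": -60, "dz": -115, "turn": 0},
  {"gripper": 72, "dx": -150, "dy": -85, "dz": -115, "turn": 0},
  {"gripper": 72, "dx": -159, "dy": -88, "dz": -115, "turn": 0},
  {"gripper": 72, "dx": -159, "dy": -88, "dz": -115, "turn": 0},
])

```text
clock: 17.3
tcp_pos: [480.5, -30.0, 176.7]
ee_rot: [[0.997, -0.073, 0.003], [-0.073, -0.997, -0.001], [0.003, 0.0, -1.0]]
ft_force: [0.5, 0.8, -0.1]
finger_gap: 72.1
finger_force: 0.0
```

```bash
python3 look.py w5 517 11 8 28.8
```

```text
17.3 [480.48725672 -29.9693324  176.69326307] 72.14083637939173
(0.97, [333, 188, 397, 257], [437, -75], [43, 60], 143.9, 2310)
(0.8, [179, 189, 248, 255], [448, 80], [44, 61], 134.1, 2322)
(0.69, [315, 0, 391, 34], [615, -69], [57, 26], 89.4, 726)
(0.59, [235, 108, 306, 184], [517, 12], [60, 44], 30.4, 2870)
on tray 613 -61 w,h 43 15 tray y -1.2 x -24.9 z [90.1 92.7]
on tray 609 -129 w,h 43 15 tray y -68.8 x -24.2 z [85.9 88.2]
shift [32.2, -44.2, 168.3] turn -0.576 h0 -4.2
```

Call:
send_rows([
  {"gripper": 72, "dx": 32.2, "dy": -44.8, "dz": 20, "turn": -0.18},
  {"gripper": 72, "dx": 32.2, "dy": -44.8, "dz": 50, "turn": -0.36},
  {"gripper": 72, "dx": 32.2, "dy": -44.8, "dz": 90, "turn": -0.54},
  {"gripper": 72, "dx": 32.2, "dy": -44.8, "dz": 130, "turn": -0.595},
  {"gripper": 72, "dx": 32.2, "dy": -44.8, "dz": 158, "turn": -0.595},
  {"gripper": 72, "dx": 32.2, "dy": -44.8, "dz": 168, "turn": -0.595},
  {"gripper": 72, "dx": 32.2, "dy": -44.8, "dz": 168, "turn": -0.595},
  {"gripper": 38, "dx": 32.2, "dy": -44.8, "dz": 168, "turn": -0.595},
  {"gripper": 38, "dx": 32.2, "dy": -44.8, "dz": 168, "turn": -0.595},
  {"gripper": 38, "dx": 32.2, "dy": -44.8, "dz": 168, "turn": -0.595},
  {"gripper": 38, "dx": 32.2, "dy": -44.8, "dz": 168, "turn": -0.595},
])

```text
clock: 18.77
tcp_pos: [517.0, 12.1, 8.9]
ee_rot: [[0.867, 0.498, 0.004], [0.498, -0.867, -0.0], [0.003, 0.002, -1.0]]
ft_force: [0.6, -1.4, 7.3]
finger_gap: 43.0
finger_force: 62.4
```

```bash
python3 -c "
from h import *
move([643,5.8,67],-4.2)"
```

```text
shift [106.2, 68.4, -57.7] turn 0.595 h0 29.9
```

Call:
send_rows([
  {"gripper": 38, "dx": 0, "dy": 0, "dz": -50, "turn": 0},
  {"gripper": 38, "dx": 0, "dy": 0, "dz": -100, "turn": 0.1},
  {"gripper": 38, "dx": 30, "dy": 20, "dz": -115, "turn": 0.25},
  {"gripper": 38, "dx": 60, "dy": 40, "dz": -115, "turn": 0.4},
  {"gripper": 38, "dx": 90, "dy": 58, "dz": -115, "turn": 0.54},
  {"gripper": 38, "dx": 106.2, "dy": 68.4, "dz": -115, "turn": 0.595},
  {"gripper": 38, "dx": 106.2, "dy": 68.4, "dz": -115, "turn": 0.595},
  {"gripper": 38, "dx": 106.2, "dy": 68.4, "dz": -85, "turn": 0.595},
  {"gripper": 38, "dx": 106.2, "dy": 68.4, "dz": -68, "turn": 0.595},
  {"gripper": 38, "dx": 106.2, "dy": 68.4, "dz": -60, "turn": 0.595},
  {"gripper": 38, "dx": 106.2, "dy": 68.4, "dz": -58, "turn": 0.595},
  {"gripper": 38, "dx": 106.2, "dy": 68.4, "dz": -58, "turn": 0.595},
])

```text
clock: 20.27
tcp_pos: [641.9, 6.0, 65.9]
ee_rot: [[0.997, -0.073, 0.001], [-0.073, -0.997, -0.0], [0.001, -0.0, -1.0]]
ft_force: [-0.4, 0.1, -3.7]
finger_gap: 43.3
finger_force: 63.4
```

Call:
send_rows([
  {"gripper": 38, "dx": 0, "dy": 0, "dz": 4, "turn": 0},
  {"gripper": 38, "dx": 0, "dy": 0, "dz": 6, "turn": 0},
  {"gripper": 52, "dx": 0, "dy": 0, "dz": 6, "turn": 0},
  {"gripper": 52, "dx": 0, "dy": 0, "dz": 6, "turn": 0},
  {"gripper": 52, "dx": 0, "dy": 0, "dz": 6, "turn": 0},
  {"gripper": 52, "dx": 0, "dy": 0, "dz": 6, "turn": 0},
])

```text
clock: 21.02
tcp_pos: [641.5, 6.0, 59.2]
ee_rot: [[0.997, -0.073, 0.0], [-0.073, -0.997, -0.0], [0.0, 0.0, -1.0]]
ft_force: [0.5, 0.1, -0.4]
finger_gap: 52.0
finger_force: 0.0
```

```bash
python3 -c "
from h import *
print(observe()['tcp_pos'])
move([480,-60,175],-4.2)"
```

```text
[641.49650707   5.98815402  59.17901283]
shift [-156.2, 77.6, -115.9] turn 0.0 h0 -4.2
```

Now C into −136.

Call:
send_rows([
  {"gripper": 52, "dx": 0, "dy": 0, "dz": -20, "turn": 0},
  {"gripper": 52, "dx": 0, "dy": 0, "dz": -75, "turn": 0},
  {"gripper": 72, "dx": -50, "dy": 25, "dz": -110, "turn": 0},
  {"gripper": 72, "dx": -100, "dy": 55, "dz": -115, "turn": 0},
  {"gripper": 72, "dx": -150, "dy": 77, "dz": -115, "turn": 0},
  {"gripper": 72, "dx": -156, "dy": 77, "dz": -115, "turn": 0},
  {"gripper": 72, "dx": -156, "dy": 77, "dz": -115, "turn": 0},
])

```text
clock: 21.9
tcp_pos: [480.9, -59.5, 175.7]
ee_rot: [[0.997, -0.074, 0.003], [-0.074, -0.997, -0.0], [0.003, 0.0, -1.0]]
ft_force: [0.8, -0.2, 0.0]
finger_gap: 71.8
finger_force: 0.0
```

```bash
python3 look.py w6 437 -75 8 -36
```

```text
21.9 [480.89650245 -59.51058796 175.69122111] 71.81111198743625
(0.84, [365, 0, 449, 37], [612, -138], [69, 27], 85.6, 215)
(0.75, [148, 191, 217, 259], [448, 80], [44, 61], 134.5, 2335)
(0.7, [266, 0, 342, 39], [618, -59], [62, 29], 85.7, 567)
(0.56, [307, 192, 370, 260], [437, -76], [44, 60], 145.2, 2297)
(0.55, [159, 0, 242, 36], [625, 20], [70, 27], 85.5, 947)
on tray 619 8 w,h 44 17 tray y 68.2 x -23.7 z [90.  92.9]
on tray 614 -59 w,h 44 16 tray y 1.1 x -24.0 z [90.7 93.5]
on tray 610 -126 w,h 44 17 tray y -66.3 x -23.7 z [91.1 93.9]
shift [-43.7, 18.9, 167.2] turn 0.556 h0 -4.2
```

Call:
send_rows([
  {"gripper": 72, "dx": -43.7, "dy": 18.9, "dz": 20, "turn": 0.18},
  {"gripper": 72, "dx": -43.7, "dy": 18.9, "dz": 50, "turn": 0.36},
  {"gripper": 72, "dx": -43.7, "dy": 18.9, "dz": 90, "turn": 0.54},
  {"gripper": 72, "dx": -43.7, "dy": 18.9, "dz": 130, "turn": 0.547},
  {"gripper": 72, "dx": -43.7, "dy": 18.9, "dz": 157, "turn": 0.547},
  {"gripper": 72, "dx": -43.7, "dy": 18.9, "dz": 167, "turn": 0.547},
  {"gripper": 72, "dx": -43.7, "dy": 18.9, "dz": 167, "turn": 0.547},
  {"gripper": 38, "dx": -43.7, "dy": 18.9, "dz": 167, "turn": 0.547},
  {"gripper": 38, "dx": -43.7, "dy": 18.9, "dz": 167, "turn": 0.547},
  {"gripper": 38, "dx": -43.7, "dy": 18.9, "dz": 167, "turn": 0.547},
  {"gripper": 38, "dx": -43.7, "dy": 18.9, "dz": 167, "turn": 0.547},
])

```text
clock: 23.38
tcp_pos: [436.8, -75.5, 8.7]
ee_rot: [[0.814, -0.581, 0.003], [-0.581, -0.814, -0.001], [0.003, -0.001, -1.0]]
ft_force: [-0.4, -0.3, 6.0]
finger_gap: 43.2
finger_force: 62.7
```

```bash
python3 -c "
from h import *
move([628.5,-197.6,61],-4.2)"
```

```text
shift [227.1, -12.2, -51.6] turn -0.547 h0 -35.5
```

Call:
send_rows([
  {"gripper": 38, "dx": 0, "dy": 0, "dz": -50, "turn": 0},
  {"gripper": 38, "dx": 0, "dy": 0, "dz": -100, "turn": -0.1},
  {"gripper": 38, "dx": 50, "dy": -3, "dz": -115, "turn": -0.2},
  {"gripper": 38, "dx": 105, "dy": -6, "dz": -115, "turn": -0.35},
  {"gripper": 38, "dx": 160, "dy": -9, "dz": -115, "turn": -0.5},
  {"gripper": 38, "dx": 205, "dy": -11, "dz": -115, "turn": -0.547},
  {"gripper": 38, "dx": 227, "dy": -12.2, "dz": -112, "turn": -0.547},
  {"gripper": 38, "dx": 227, "dy": -12.2, "dz": -110, "turn": -0.547},
  {"gripper": 38, "dx": 227, "dy": -12.2, "dz": -85, "turn": -0.547},
  {"gripper": 38, "dx": 227, "dy": -12.2, "dz": -65, "turn": -0.547},
  {"gripper": 38, "dx": 227, "dy": -12.2, "dz": -54, "turn": -0.547},
  {"gripper": 38, "dx": 227, "dy": -12.2, "dz": -52, "turn": -0.547},
])

```text
clock: 24.88
tcp_pos: [626.1, -196.5, 57.9]
ee_rot: [[0.997, -0.073, -0.002], [-0.073, -0.997, 0.001], [-0.002, -0.001, -1.0]]
ft_force: [-0.3, 0.0, -4.4]
finger_gap: 43.2
finger_force: 63.6
```

Call:
send_rows([
  {"gripper": 38, "dx": 0, "dy": 0, "dz": 4, "turn": 0},
  {"gripper": 38, "dx": 0, "dy": 0, "dz": 8, "turn": 0},
  {"gripper": 38, "dx": 0, "dy": 0, "dz": 10, "turn": 0},
  {"gripper": 51, "dx": 0, "dy": 0, "dz": 10, "turn": 0},
  {"gripper": 51, "dx": 0, "dy": 0, "dz": 10, "turn": 0},
  {"gripper": 51, "dx": 0, "dy": 0, "dz": 10, "turn": 0},
  {"gripper": 51, "dx": 0, "dy": 0, "dz": 10, "turn": 0},
])

```text
clock: 25.75
tcp_pos: [627.2, -197.2, 49.3]
ee_rot: [[0.997, -0.073, 0.0], [-0.073, -0.997, -0.0], [0.0, 0.0, -1.0]]
ft_force: [0.5, 0.3, 0.7]
finger_gap: 51.1
finger_force: 0.1
```

```bash
python3 -c "
from h import *
print(observe()['tcp_pos'])
move([480,40,175],-4.2)"
```

```text
[ 627.19900794 -197.17524302   49.27695154]
shift [-164.1, -225.7, -125.8] turn 0.0 h0 -4.2
```

Call:
send_rows([
  {"gripper": 51, "dx": 0, "dy": 0, "dz": -20, "turn": 0},
  {"gripper": 51, "dx": 0, "dy": 0, "dz": -75, "turn": 0},
  {"gripper": 72, "dx": -40, "dy": -50, "dz": -115, "turn": 0},
  {"gripper": 72, "dx": -80, "dy": -100, "dz": -125, "turn": 0},
  {"gripper": 72, "dx": -115, "dy": -150, "dz": -125, "turn": 0},
  {"gripper": 72, "dx": -150, "dy": -200, "dz": -125, "turn": 0},
  {"gripper": 72, "dx": -164, "dy": -225, "dz": -125, "turn": 0},
  {"gripper": 72, "dx": -164, "dy": -225, "dz": -125, "turn": 0},
])

```text
clock: 26.75
tcp_pos: [479.4, 41.6, 175.8]
ee_rot: [[0.998, -0.07, 0.002], [-0.07, -0.998, 0.001], [0.002, -0.001, -1.0]]
ft_force: [0.3, -0.9, -1.2]
finger_gap: 72.4
finger_force: 0.0
```

```bash
python3 look.py w7 448 80 8 -46
```

```text
26.75 [479.37404954  41.56978098 175.77292759] 72.40907181309488
(0.92, [500, 0, 590, 26], [609, -145], [83, 21], 86.6, 1204)
(0.84, [414, 0, 489, 24], [612, -70], [19, 62], 90.0, 447)
(0.79, [586, 0, 640, 30], [598, -196], [57, 20], 68.0, 890)
(0.64, [248, 182, 316, 250], [448, 80], [44, 61], 134.6, 2351)
on tray 615 6 w,h 39 9 tray y 66.6 x -27.7 z [92.3 97.7]
on tray 610 -61 w,h 37 10 tray y -0.5 x -27.6 z [88.3 91.8]
on tray 606 -128 w,h 29 10 tray y -68.1 x -26.9 z [84.2 86.1]
shift [-35.8, -38.2, 167.4] turn 0.731 h0 -4.1
```

Call:
send_rows([
  {"gripper": 72, "dx": -35.8, "dy": -38.2, "dz": 20, "turn": 0.18},
  {"gripper": 72, "dx": -35.8, "dy": -38.2, "dz": 50, "turn": 0.36},
  {"gripper": 72, "dx": -35.8, "dy": -38.2, "dz": 90, "turn": 0.54},
  {"gripper": 72, "dx": -35.8, "dy": -38.2, "dz": 125, "turn": 0.71},
  {"gripper": 72, "dx": -35.8, "dy": -38.2, "dz": 150, "turn": 0.72},
  {"gripper": 72, "dx": -35.8, "dy": -38.2, "dz": 167, "turn": 0.72},
  {"gripper": 72, "dx": -35.8, "dy": -38.2, "dz": 167, "turn": 0.72},
  {"gripper": 38, "dx": -35.8, "dy": -38.2, "dz": 167, "turn": 0.72},
  {"gripper": 38, "dx": -35.8, "dy": -38.2, "dz": 167, "turn": 0.72},
  {"gripper": 38, "dx": -35.8, "dy": -38.2, "dz": 167, "turn": 0.72},
  {"gripper": 38, "dx": -35.8, "dy": -38.2, "dz": 167, "turn": 0.72},
])

```text
clock: 28.22
tcp_pos: [448.4, 80.1, 8.5]
ee_rot: [[0.702, -0.712, 0.003], [-0.712, -0.702, -0.0], [0.002, -0.002, -1.0]]
ft_force: [-1.6, -1.2, 6.5]
finger_gap: 43.4
finger_force: 62.7
```

```bash
python3 -c "
from h import *
move([648,73.6,75],-4.2)"
```

```text
shift [144.8, -137.8, -65.9] turn -0.72 h0 -45.4
```

Call:
send_rows([
  {"gripper": 38, "dx": 0, "dy": 0, "dz": -50, "turn": 0},
  {"gripper": 38, "dx": 0, "dy": 0, "dz": -100, "turn": -0.1},
  {"gripper": 38, "dx": 40, "dy": -40, "dz": -122, "turn": -0.2},
  {"gripper": 38, "dx": 75, "dy": -72, "dz": -122, "turn": -0.37},
  {"gripper": 38, "dx": 110, "dy": -105, "dz": -122, "turn": -0.54},
  {"gripper": 38, "dx": 135, "dy": -128, "dz": -122, "turn": -0.71},
  {"gripper": 38, "dx": 144.8, "dy": -137.8, "dz": -122, "turn": -0.72},
  {"gripper": 38, "dx": 144.8, "dy": -137.8, "dz": -122, "turn": -0.72},
  {"gripper": 38, "dx": 144.8, "dy": -137.8, "dz": -95, "turn": -0.72},
  {"gripper": 38, "dx": 144.8, "dy": -137.8, "dz": -78, "turn": -0.72},
  {"gripper": 38, "dx": 144.8, "dy": -137.8, "dz": -68, "turn": -0.72},
  {"gripper": 38, "dx": 144.8, "dy": -137.8, "dz": -66, "turn": -0.72},
])

```text
clock: 29.72
tcp_pos: [646.0, 73.6, 72.3]
ee_rot: [[0.997, -0.073, -0.002], [-0.073, -0.997, -0.0], [-0.002, 0.0, -1.0]]
ft_force: [-2.0, -0.2, -2.4]
finger_gap: 43.3
finger_force: 63.6
```

Call:
send_rows([
  {"gripper": 38, "dx": 0, "dy": 0, "dz": 4, "turn": 0},
  {"gripper": 38, "dx": 0, "dy": 0, "dz": 8, "turn": 0},
  {"gripper": 38, "dx": 0, "dy": 0, "dz": 12, "turn": 0},
  {"gripper": 38, "dx": 0, "dy": 0, "dz": 14, "turn": 0},
  {"gripper": 38, "dx": 0, "dy": 0, "dz": 14, "turn": 0},
  {"gripper": 51, "dx": 0, "dy": 0, "dz": 14, "turn": 0},
  {"gripper": 51, "dx": 0, "dy": 0, "dz": 14, "turn": 0},
  {"gripper": 51, "dx": 0, "dy": 0, "dz": 14, "turn": 0},
  {"gripper": 51, "dx": 0, "dy": 0, "dz": 14, "turn": 0},
])

```text
clock: 30.85
tcp_pos: [646.8, 73.5, 59.1]
ee_rot: [[0.997, -0.073, 0.0], [-0.073, -0.997, -0.0], [0.0, 0.0, -1.0]]
ft_force: [-0.0, 0.4, 0.5]
finger_gap: 51.0
finger_force: 0.0
```

```bash
python3 -c "
from h import *
print(observe()['tcp_pos'])
move([600,-62,250],-4.2)"
```

```text
[646.81402533  73.48218924  59.06897425]
shift [-36.8, 138.6, -190.9] turn 0.0 h0 -4.2
```

Call:
send_rows([
  {"gripper": 51, "dx": 0, "dy": 0, "dz": -20, "turn": 0},
  {"gripper": 51, "dx": 0, "dy": 0, "dz": -75, "turn": 0},
  {"gripper": 51, "dx": 0, "dy": 20, "dz": -130, "turn": 0},
  {"gripper": 51, "dx": -20, "dy": 60, "dz": -180, "turn": 0},
  {"gripper": 51, "dx": -50, "dy": 100, "dz": -220, "turn": 0},
  {"gripper": 51, "dx": -77, "dy": 138, "dz": -230, "turn": 0},
  {"gripper": 51, "dx": -77, "dy": 138, "dz": -230, "turn": 0},
  {"gripper": 51, "dx": -77, "dy": 138, "dz": -230, "turn": 0},
])

```text
clock: 31.85
tcp_pos: [560.1, -58.4, 290.2]
ee_rot: [[0.997, -0.074, 0.002], [-0.074, -0.997, 0.0], [0.002, -0.0, -1.0]]
ft_force: [-0.6, -0.6, -0.3]
finger_gap: 50.8
finger_force: 0.0
```

```bash
python3 look.py w8; python3 - <<'E'
from h import *
z=np.load("w8.npz");o=dict(ee_rot=z["R"],tcp_pos=z["t"]);P=cloud("wrist",z["d"],o);p=z["p"]
hsv=cv2.cvtColor(p,cv2.COLOR_RGB2HSV)
m=(hsv[...,0]>100)&(hsv[...,0]<125)&(hsv[...,1]>120)&(P[...,2]>52)&(P[...,2]<75);q=P[m]
y=(q[:,:2]-[638,-62])@[.0732,.9973];c=np.polyfit(y,q[:,2],1);print("rim tilt",c,y.min(),y.max())
hs=z["p"];m=(P[...,2]>45)&(P[...,2]<75)&(hsv[...,1]<25)&(hsv[...,2]>150);q=P[m];y=(q[:,:2]-[638,-62])@[.0732,.9973];x=(q[:,:2]-[638,-62])@[.9973,-.0732];k=(abs(x)<38)&(abs(y)<178)&(abs(q[:,2]-50)<8);print("floor",np.polyfit(y[k],q[k,2],1),k.sum())
E
```

```text
31.85 [560.0898126  -58.36443648 290.16332971] 50.834867747366054
(0.83, [293, 68, 339, 132], [635, -62], [61, 74], 175.5, 387)
(0.77, [160, 70, 217, 132], [645, 90], [71, 74], 175.4, 848)
(0.56, [208, 58, 258, 121], [650, 33], [63, 69], 175.5, 601)
on tray 649 52 w,h 65 97 tray y 114.2 x 3.1 z [88.7 91.3]
on tray 628 -195 w,h 44 61 tray y -133.2 x 0.2 z [ 98.2 100.4]
on tray 637 -59 w,h 43 61 tray y 2.8 x -1.1 z [93.3 95.1]
on tray 632 -127 w,h 44 60 tray y -65.5 x -1.3 z [95.8 97.8]
rim tilt [-3.60910687e-02  5.80979111e+01] -187.75512067411947 348.00228414520916
floor [-3.81100801e-02  5.01793828e+01] 6638
```

View pics/w8.png

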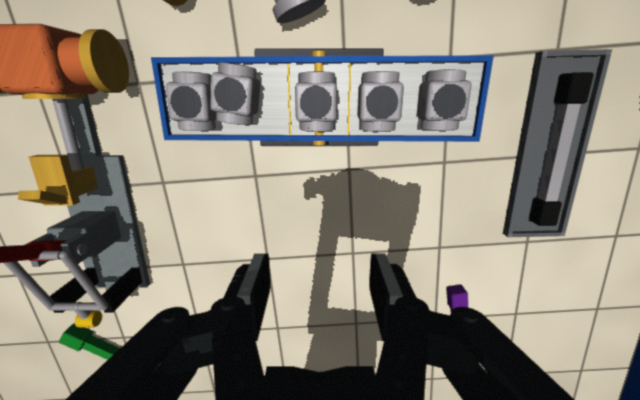

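```bash
python3 - <<'E'
from h import *
z=np.load("w8.npz");o=dict(ee_rot=z["R"],tcp_pos=z["t"]);P=cloud("wrist",z["d"],o);p=z["p"]
Pz=P[...,2]
for n,(l,t,r,b) in dict(D=(213,58,262,125),E=(160,66,211,135)).items():
    q=P[t:b,l:r].reshape(-1,3);q=q[(q[:,2]>82)&(q[:,2]<110)]
    # keep box blob via tray coords
    print(n,cv2.minAreaRect(q[:,:2].astype(np.float32)),len(q))
for n,u,v in (("D",235,94),("E",189,101),("A",316,102),("B",381,102),("C",449,100)):
    X=P[v,u];c=X[:2]-[638,-62];print(n,X.round(1),"y",(c@[.0732,.9973]).round(1),"x",(c@[.9973,-.0732]).round(1))
E
```

```text
D ((650.89306640625, 27.044883728027344), (41.45438766479492, 59.82239532470703), 77.44670104980469) 2131
E ((646.9337158203125, 75.96626281738281), (43.620452880859375, 59.4970588684082), 84.01811218261719) 2060
D [650.9  23.1  91.8] y 85.9 x 6.6
E [647.6  73.1  89.1] y 135.5 x -0.3
A [636.8 -59.8  93.7] y 2.1 x -1.4
B [ 631.9 -126.4   96.9] y -64.7 x -1.4
C [ 628.8 -194.5  100.3] y -132.9 x 0.6
```

```bash
python3 -c "
from h import *
move([651,26,120],77.4)"
```

```text
shift [84.7, -89.9, 168.8] turn -1.423 h0 -4.1
```

Call:
send_rows([
  {"gripper": 82, "dx": 20, "dy": -20, "dz": 0, "turn": -0.18},
  {"gripper": 82, "dx": 40, "dy": -40, "dz": 0, "turn": -0.36},
  {"gripper": 82, "dx": 60, "dy": -60, "dz": 20, "turn": -0.54},
  {"gripper": 82, "dx": 80, "dy": -80, "dz": 50, "turn": -0.72},
  {"gripper": 82, "dx": 84.7, "dy": -89.9, "dz": 90, "turn": -0.9},
  {"gripper": 82, "dx": 84.7, "dy": -89.9, "dz": 120, "turn": -1.08},
  {"gripper": 82, "dx": 84.7, "dy": -89.9, "dz": 150, "turn": -1.26},
  {"gripper": 82, "dx": 84.7, "dy": -89.9, "dz": 160, "turn": -1.423},
  {"gripper": 82, "dx": 84.7, "dy": -89.9, "dz": 160, "turn": -1.423},
  {"gripper": 82, "dx": 84.7, "dy": -89.9, "dz": 160, "turn": -1.423},
])

```text
clock: 33.2
tcp_pos: [651.4, 25.7, 129.4]
ee_rot: [[0.222, 0.975, 0.0], [0.975, -0.222, 0.0], [0.0, 0.0, -1.0]]
ft_force: [0.5, 0.1, 0.0]
finger_gap: 82.2
finger_force: 0.0
```

```bash
python3 -c "
from h import *
print(observe()['tcp_pos'])
move([651,26,57],77.4)"
```

```text
[651.3876737   25.68140625 129.35677262]
shift [0.2, -0.5, 72.4] turn -0.004 h0 77.2
```

Call:
send_rows([
  {"gripper": 82, "dx": 0, "dy": 0, "dz": 30, "turn": 0},
  {"gripper": 82, "dx": 0, "dy": 0, "dz": 55, "turn": 0},
  {"gripper": 82, "dx": 0, "dy": 0, "dz": 68, "turn": 0},
  {"gripper": 82, "dx": 0, "dy": 0, "dz": 72, "turn": 0},
  {"gripper": 82, "dx": 0, "dy": 0, "dz": 72, "turn": 0},
  {"gripper": 54, "dx": 0, "dy": 0, "dz": 72, "turn": 0},
  {"gripper": 54, "dx": 0, "dy": 0, "dz": 72, "turn": 0},
  {"gripper": 54, "dx": 0, "dy": 0, "dz": 72, "turn": 0},
  {"gripper": 54, "dx": 0, "dy": 0, "dz": 72, "turn": 0},
])

```text
clock: 34.33
tcp_pos: [651.2, 25.1, 57.4]
ee_rot: [[0.219, 0.976, 0.001], [0.976, -0.219, 0.0], [0.0, 0.001, -1.0]]
ft_force: [-1.3, 1.5, 2.1]
finger_gap: 59.2
finger_force: 68.6
```

```bash
python3 -c "
from h import *
o=observe();print(o['tcp_pos'],o['ft_force'])
move([642.2,-5.2,61],85.8)"
```

```text
[651.22030953  25.14053216  57.43812219] [-1.25591321  1.52681309  2.08035488]
shift [-31.6, -2.1, -3.6] turn -0.148 h0 77.3
```

Call:
send_rows([
  {"gripper": 54, "dx": 0, "dy": 0, "dz": -10, "turn": 0},
  {"gripper": 54, "dx": 0, "dy": 0, "dz": -24, "turn": -0.05},
  {"gripper": 54, "dx": -10, "dy": -1, "dz": -24, "turn": -0.1},
  {"gripper": 54, "dx": -22, "dy": -2.1, "dz": -24, "turn": -0.148},
  {"gripper": 54, "dx": -31.6, "dy": -2.1, "dz": -24, "turn": -0.148},
  {"gripper": 54, "dx": -31.6, "dy": -2.1, "dz": -18, "turn": -0.148},
  {"gripper": 54, "dx": -31.6, "dy": -2.1, "dz": -10, "turn": -0.148},
  {"gripper": 54, "dx": -31.6, "dy": -2.1, "dz": -6, "turn": -0.148},
  {"gripper": 54, "dx": -31.6, "dy": -2.1, "dz": -4, "turn": -0.148},
  {"gripper": 54, "dx": -31.6, "dy": -2.1, "dz": -4, "turn": -0.148},
])

```text
clock: 35.58
tcp_pos: [641.9, -5.1, 61.0]
ee_rot: [[0.073, 0.997, -0.0], [0.997, -0.073, 0.0], [0.0, -0.0, -1.0]]
ft_force: [-1.6, 0.5, 1.0]
finger_gap: 59.1
finger_force: 68.3
```

Call:
send_rows([
  {"gripper": 54, "dx": 0, "dy": 0, "dz": 0, "turn": 0},
  {"gripper": 82, "dx": 0, "dy": 0, "dz": 0, "turn": 0},
  {"gripper": 82, "dx": 0, "dy": 0, "dz": 0, "turn": 0},
  {"gripper": 82, "dx": 0, "dy": 0, "dz": 0, "turn": 0},
  {"gripper": 82, "dx": 0, "dy": 0, "dz": 0, "turn": 0},
  {"gripper": 82, "dx": 0, "dy": 0, "dz": -20, "turn": 0},
  {"gripper": 82, "dx": 0, "dy": 0, "dz": -60, "turn": 0},
  {"gripper": 82, "dx": -40, "dy": 0, "dz": -120, "turn": 0},
  {"gripper": 82, "dx": -90, "dy": 0, "dz": -180, "turn": 0},
  {"gripper": 82, "dx": -130, "dy": 0, "dz": -235, "turn": 0},
  {"gripper": 82, "dx": -130, "dy": 0, "dz": -235, "turn": 0},
  {"gripper": 82, "dx": -130, "dy": 0, "dz": -235, "turn": 0},
])

```text
clock: 37.08
tcp_pos: [633.6, -136.8, 301.0]
ee_rot: [[0.075, 0.997, 0.007], [0.997, -0.075, -0.002], [-0.002, 0.007, -1.0]]
ft_force: [-0.3, 0.7, -0.9]
finger_gap: 82.0
finger_force: 0.0
```

```bash
cat > tilt.py <<'E'
import sys
from h import *
o=observe();p,d=snapshot("wrist");n=sys.argv[1];cv2.imwrite(f"pics/{n}.png",p[:,:,::-1]);np.savez(n+".npz",d=d,R=o["ee_rot"],t=o["tcp_pos"],p=p)
P=cloud("wrist",d,o)
y=(P[...,:2]-[638,-62])@[.0732,.9973];x=(P[...,:2]-[638,-62])@[.9973,-.0732]
inb=(abs(x)<38)&(abs(y)<178)&(d>0)
hsv=cv2.cvtColor(p,cv2.COLOR_RGB2HSV)
k=inb&(abs(P[...,2]-50)<9)&(hsv[...,1]<25)&(hsv[...,2]>150);print(o["clock"],o["tcp_pos"],"floor",np.polyfit(y[k],P[...,2][k],1),k.sum())
m=inb&(P[...,2]>80)&(P[...,2]<110)
h=np.histogram(y[m],np.arange(-180,181,8));print(dict(zip(h[1].astype(int),h[0])))
E
python3 tilt.py w9
```

```text
37.075 [ 633.62857163 -136.83183268  300.95133204] floor [5.56565376e-03 5.01630152e+01] 4274
{np.int64(-180): np.int64(0), np.int64(-172): np.int64(0), np.int64(-164): np.int64(0), np.int64(-156): np.int64(177), np.int64(-148): np.int64(267), np.int64(-140): np.int64(291), np.int64(-132): np.int64(315), np.int64(-124): np.int64(337), np.int64(-116): np.int64(156), np.int64(-108): np.int64(0), np.int64(-100): np.int64(0), np.int64(-92): np.int64(117), np.int64(-84): np.int64(304), np.int64(-76): np.int64(342), np.int64(-68): np.int64(368), np.int64(-60): np.int64(378), np.int64(-52): np.int64(319), np.int64(-44): np.int64(0), np.int64(-36): np.int64(0), np.int64(-28): np.int64(19), np.int64(-20): np.int64(353), np.int64(-12): np.int64(406), np.int64(-4): np.int64(422), np.int64(4): np.int64(445), np.int64(12): np.int64(419), np.int64(20): np.int64(102), np.int64(28): np.int64(0), np.int64(36): np.int64(386), np.int64(44): np.int64(496), np.int64(52): np.int64(518), np.int64(60): np.int64(511), np.int64(68): np.int64(505), np.int64(76): np.int64(202), np.int64(84): np.int64(0), np.int64(92): np.int64(0), np.int64(100): np.int64(0), np.int64(108): np.int64(0), np.int64(116): np.int64(0), np.int64(124): np.int64(0), np.int64(132): np.int64(0), np.int64(140): np.int64(0), np.int64(148): np.int64(0), np.int64(156): np.int64(0), np.int64(164): np.int64(0), np.int64(172): np.int64(0)}
```

View pics/w9.png

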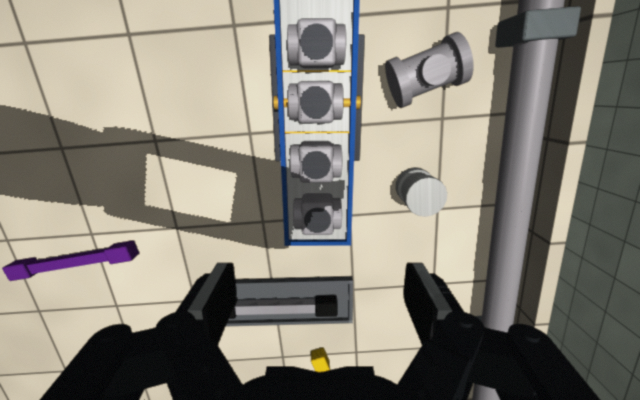

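```bash
python3 -c "
from h import *
move([420,262,320],-4.4)"
```

```text
shift [380.6, -241.8, -22.8] turn 1.573 h0 85.7
```

Call:
send_rows([
  {"gripper": 60, "dx": 40, "dy": -25, "dz": -20, "turn": 0.17},
  {"gripper": 60, "dx": 85, "dy": -55, "dz": -20, "turn": 0.34},
  {"gripper": 60, "dx": 130, "dy": -83, "dz": -20, "turn": 0.51},
  {"gripper": 60, "dx": 175, "dy": -111, "dz": -20, "turn": 0.68},
  {"gripper": 60, "dx": 220, "dy": -140, "dz": -20, "turn": 0.85},
  {"gripper": 60, "dx": 265, "dy": -168, "dz": -20, "turn": 1.02},
  {"gripper": 60, "dx": 310, "dy": -197, "dz": -20, "turn": 1.19},
  {"gripper": 60, "dx": 350, "dy": -222, "dz": -20, "turn": 1.36},
  {"gripper": 60, "dx": 380.6, "dy": -241.8, "dz": -23, "turn": 1.5},
  {"gripper": 60, "dx": 380.6, "dy": -241.8, "dz": -23, "turn": 1.573},
  {"gripper": 60, "dx": 380.6, "dy": -241.8, "dz": -23, "turn": 1.573},
])

```text
clock: 38.5
tcp_pos: [417.7, 263.1, 317.5]
ee_rot: [[0.997, -0.072, -0.002], [-0.072, -0.997, -0.001], [-0.002, 0.001, -1.0]]
ft_force: [-0.2, -0.0, -0.0]
finger_gap: 60.4
finger_force: 0.0
```

```bash
python3 - <<'E'
from h import *
o=observe();p,d=snapshot("wrist");cv2.imwrite("pics/w10.png",p[:,:,::-1]);np.savez("w10.npz",d=d,R=o["ee_rot"],t=o["tcp_pos"],p=p)
print(o["clock"],o["tcp_pos"])
P=cloud("wrist",d,o);hsv=cv2.cvtColor(p,cv2.COLOR_RGB2HSV)
reg=(d>0)&(abs(P[...,1]-262)<70)&(P[...,0]>330)&(P[...,0]<660)
red=reg&((hsv[...,0]<6)|(hsv[...,0]>172))&(hsv[...,1]>150);yel=reg&(hsv[...,0]>20)&(hsv[...,0]<32)&(hsv[...,1]>150)&(P[...,0]<420)
for n,m in (("red",red),("tab",yel)):
    q=P[m];print(n,len(q),q.min(0).round(),q.max(0).round(),q.mean(0).round(1))
q=P[red];e=np.linalg.svd(q-q.mean(0),full_matrices=False)[2][0];print(e)
for n in ("lever","loop_tab","hook_nose"): print(n,[(round(r["score"],2),np.round(r["bbox"]).tolist()) for r in look_for("wrist",n)])
E
```

```text
38.5 [417.66211613 263.07744891 317.51760852]
red 1517 [409. 233.  93.] [538. 316. 384.] [511.7 265.  161.2]
tab 230 [369. 234.  82.] [419. 294. 359.] [379.3 273.5  93.8]
[-0.38837148  0.01742886 -0.92133807]
lever [(0.69, [274.0, 45.0, 350.0, 204.0])]
loop_tab [(0.69, [272.0, 94.0, 349.0, 205.0])]
hook_nose [(0.58, [292.0, 2.0, 331.0, 59.0])]
```

View pics/w10.png

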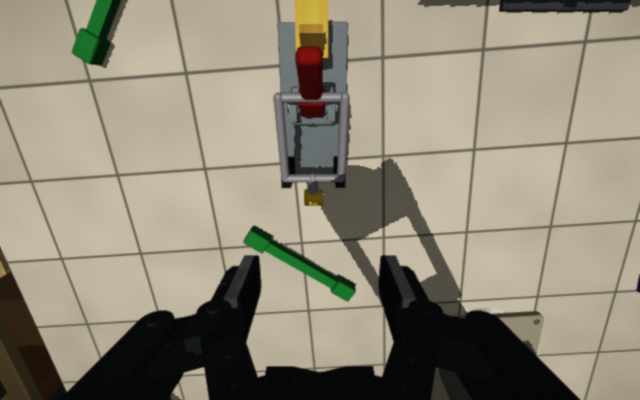

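```bash
python3 - <<'E'
from h import *
z=np.load("w10.npz");o=dict(ee_rot=z["R"],tcp_pos=z["t"]);P=cloud("wrist",z["d"],o);p=z["p"]
def w(u,v): return P[v,u].round(1).tolist()
print("tab",[w(u,v) for u,v in ((308,197),(313,197),(318,197),(313,192),(313,203))])
print("bar",[w(u,v) for u,v in ((290,178),(300,179),(325,179),(340,178))])
print("shaft",[w(u,v) for u,v in ((290,96),(335,96))])
print("armtops",[w(u,v) for u,v in ((279,100),(346,100),(284,150),(345,150))])
print("lever",[w(u,v) for u,v in ((310,50),(310,60),(310,75),(312,90),(312,105))])
print("hook",[w(u,v) for u,v in ((312,10),(312,30),(300,40),(325,40),(300,50))])
a=p[0:215,260:365];cv2.imwrite("pics/w10c.png",cv2.resize(a[:,:,::-1],None,fx=2.7,fy=2.7,interpolation=cv2.INTER_CUBIC))
E
```

```text
tab [[381.2, 280.4, 91.9], [380.4, 274.3, 90.7], [380.0, 268.0, 90.9], [386.6, 273.8, 89.8], [372.1, 275.0, 89.6]]
bar [[408.0, 299.8, 95.3], [405.6, 288.0, 94.0], [403.7, 257.8, 95.1], [403.8, 239.7, 96.1]]
shaft [[501.4, 287.1, 129.4], [498.1, 241.9, 128.4]]
armtops [[498.4, 298.8, 127.2], [493.5, 231.0, 127.4], [444.4, 301.7, 108.1], [439.1, 232.9, 107.1]]
lever [[534.6, 262.5, 189.8], [527.2, 263.0, 192.5], [517.2, 264.3, 174.9], [505.3, 264.2, 148.8], [491.0, 265.9, 121.8]]
hook [[586.8, 259.2, 74.7], [562.2, 260.4, 107.8], [555.3, 273.7, 99.4], [556.9, 247.1, 74.9], [535.2, 270.3, 189.2]]
```

View pics/w10c.png

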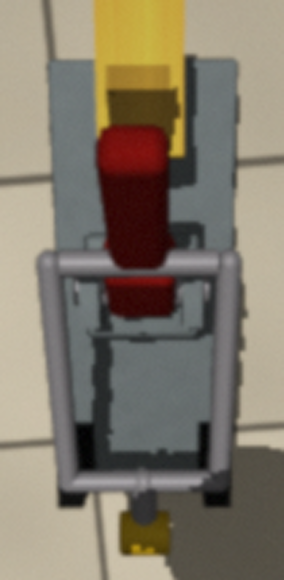

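```bash
python3 -c "
from h import *
move([379.5,274.3,67],-4.2)
a0=199.8
f=lambda a:130*np.array([np.cos(np.radians(a)),-np.sin(np.radians(a))])
for s,l in ((199.8,range(192,95,-9)),(102,range(93,-17,-9))):
  print(s)
  for a in l: print(a,(f(a)-f(s)).round(0).tolist())
"
```

```text
shift [-40.0, -9.4, 251.4] turn -0.001 h0 -4.3
199.8
192 [-5.0, -17.0]
183 [-8.0, -37.0]
174 [-7.0, -58.0]
165 [-3.0, -78.0]
156 [4.0, -97.0]
147 [13.0, -115.0]
138 [26.0, -131.0]
129 [41.0, -145.0]
120 [57.0, -157.0]
111 [76.0, -165.0]
102 [95.0, -171.0]
102
93 [20.0, -3.0]
84 [41.0, -2.0]
75 [61.0, 2.0]
66 [80.0, 8.0]
57 [98.0, 18.0]
48 [114.0, 31.0]
39 [128.0, 45.0]
30 [140.0, 62.0]
21 [148.0, 81.0]
12 [154.0, 100.0]
3 [157.0, 120.0]
-6 [156.0, 141.0]
-15 [153.0, 161.0]
```

Call:
send_rows([
  {"gripper": 50, "dx": -20, "dy": -8, "dz": 30, "turn": 0},
  {"gripper": 50, "dx": -38.8, "dy": -8.4, "dz": 80, "turn": 0},
  {"gripper": 50, "dx": -38.8, "dy": -8.4, "dz": 130, "turn": 0},
  {"gripper": 50, "dx": -38.8, "dy": -8.4, "dz": 170, "turn": 0},
  {"gripper": 50, "dx": -38.8, "dy": -8.4, "dz": 190, "turn": 0},
  {"gripper": 50, "dx": -38.8, "dy": -8.4, "dz": 190, "turn": 0},
  {"gripper": 50, "dx": -38.8, "dy": -8.4, "dz": 190, "turn": 0},
])

```text
clock: 39.58
tcp_pos: [381.8, 273.7, 130.2]
ee_rot: [[0.997, -0.075, 0.001], [-0.075, -0.997, 0.001], [0.001, -0.001, -1.0]]
ft_force: [-0.7, 0.6, 0.6]
finger_gap: 49.6
finger_force: 0.0
```

```bash
python3 -c "
from h import *
print(observe()['tcp_pos']);move([379.5,274.3,67],-4.2)"
```

```text
[381.80527943 273.68500009 130.16531876]
shift [-2.4, -0.4, 63.2] turn -0.002 h0 -4.3
```

Call:
send_rows([
  {"gripper": 50, "dx": -2.4, "dy": -0.4, "dz": 30, "turn": 0},
  {"gripper": 50, "dx": -2.4, "dy": -0.4, "dz": 52, "turn": 0},
  {"gripper": 50, "dx": -2.4, "dy": -0.4, "dz": 63, "turn": 0},
  {"gripper": 50, "dx": -2.4, "dy": -0.4, "dz": 63, "turn": 0},
  {"gripper": 18, "dx": -2.4, "dy": -0.4, "dz": 63, "turn": 0},
  {"gripper": 18, "dx": -2.4, "dy": -0.4, "dz": 63, "turn": 0},
  {"gripper": 18, "dx": -2.4, "dy": -0.4, "dz": 63, "turn": 0},
  {"gripper": 18, "dx": -2.4, "dy": -0.4, "dz": 63, "turn": 0},
])

```text
clock: 40.58
tcp_pos: [379.7, 273.9, 67.5]
ee_rot: [[0.997, -0.075, 0.002], [-0.075, -0.997, -0.0], [0.002, 0.0, -1.0]]
ft_force: [-1.3, -5.3, 5.3]
finger_gap: 22.9
finger_force: 59.6
```

```bash
python3 -c "
from h import *
o=observe();print(o['tcp_pos'],o['finger_gap'],o['ft_force'])"
```

```text
[379.70219021 273.88767522  67.45290115] 22.90016989880404 [-1.26327712 -5.3129865   5.26374775]
```

Pinched. Swing to about the top.

Call:
send_rows([
  {"gripper": 18, "dx": -5, "dy": 0, "dz": -17, "turn": 0},
  {"gripper": 18, "dx": -8, "dy": 0, "dz": -37, "turn": 0},
  {"gripper": 18, "dx": -7, "dy": 0, "dz": -58, "turn": 0},
  {"gripper": 18, "dx": -3, "dy": 0, "dz": -78, "turn": 0},
  {"gripper": 18, "dx": 4, "dy": 0, "dz": -97, "turn": 0},
  {"gripper": 18, "dx": 13, "dy": 0, "dz": -115, "turn": 0},
  {"gripper": 18, "dx": 26, "dy": 0, "dz": -131, "turn": 0},
  {"gripper": 18, "dx": 41, "dy": 0, "dz": -145, "turn": 0},
  {"gripper": 18, "dx": 57, "dy": 0, "dz": -157, "turn": 0},
  {"gripper": 18, "dx": 76, "dy": 0, "dz": -165, "turn": 0},
  {"gripper": 18, "dx": 95, "dy": 0, "dz": -171, "turn": 0},
  {"gripper": 18, "dx": 95, "dy": 0, "dz": -171, "turn": 0},
])

```text
clock: 42.08
tcp_pos: [473.0, 267.1, 236.1]
ee_rot: [[0.997, -0.075, -0.003], [-0.075, -0.997, 0.0], [-0.003, 0.0, -1.0]]
ft_force: [-1.0, 2.0, -9.8]
finger_gap: 22.5
finger_force: 60.5
```

```bash
python3 -c "
from h import *
o=observe();print(o['tcp_pos'],o['finger_gap'],o['ft_force'])
p,d=snapshot('side');P=cloud('side',d);hsv=cv2.cvtColor(p,cv2.COLOR_RGB2HSV)
m=(d>0)&(P[...,0]>440)&(P[...,0]<600)&(abs(P[...,1]-262)<40)&((hsv[...,0]<6)|(hsv[...,0]>172))&(hsv[...,1]>150)&(P[...,2]>60)&(P[...,2]<215)
q=P[m];e=np.linalg.svd(q-q.mean(0),full_matrices=False)[2][0];print(e,q.mean(0),np.percentile(q,[2,98],0),np.degrees(np.arctan2(e[0],e[2])))
cv2.imwrite('pics/s11.png',cv2.resize(p[220:350,200:380,::-1],None,fx=4,fy=4))
"
```

```text
[472.9885278  267.10419024 236.10483825] 22.54758457242366 [-1.036779    1.99249931 -9.75441039]
[-0.26114468 -0.01162191 -0.96522971] [494.29915764 272.03446417 156.07469216] [[477.52252276 260.99096289  94.66975273]
 [510.6477441  281.35131193 198.84835334]] -164.86095898952215
```

View pics/s11.png

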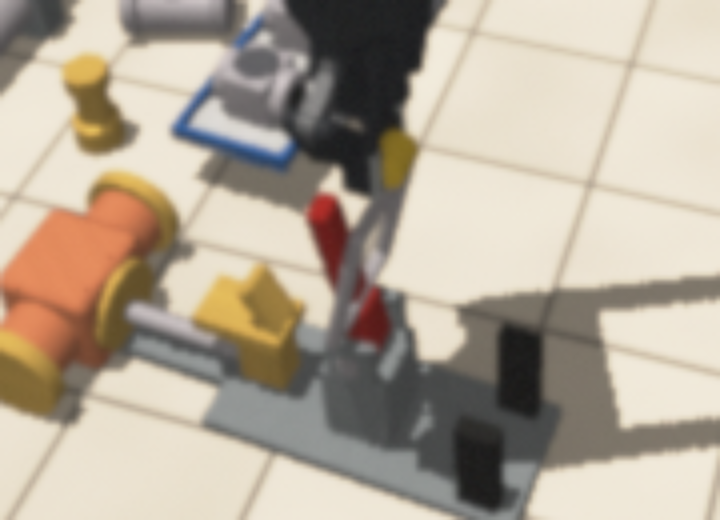

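Call:
send_rows([
  {"gripper": 18, "dx": 20, "dy": 0, "dz": -3, "turn": 0},
  {"gripper": 18, "dx": 41, "dy": 0, "dz": -2, "turn": 0},
  {"gripper": 18, "dx": 61, "dy": 0, "dz": 2, "turn": 0},
  {"gripper": 18, "dx": 80, "dy": 0, "dz": 8, "turn": 0},
  {"gripper": 18, "dx": 98, "dy": 0, "dz": 18, "turn": 0},
  {"gripper": 18, "dx": 114, "dy": 0, "dz": 31, "turn": 0},
  {"gripper": 18, "dx": 128, "dy": 0, "dz": 45, "turn": 0},
  {"gripper": 18, "dx": 140, "dy": 0, "dz": 62, "turn": 0},
  {"gripper": 18, "dx": 148, "dy": 0, "dz": 81, "turn": 0},
  {"gripper": 18, "dx": 153, "dy": 0, "dz": 100, "turn": 0},
  {"gripper": 18, "dx": 155, "dy": 0, "dz": 120, "turn": 0},
  {"gripper": 18, "dx": 155, "dy": 0, "dz": 120, "turn": 0},
])

```text
clock: 43.62
tcp_pos: [628.7, 257.0, 117.4]
ee_rot: [[0.997, -0.077, 0.002], [-0.077, -0.997, 0.003], [0.002, -0.003, -1.0]]
ft_force: [2.3, 7.5, 1.6]
finger_gap: 22.1
finger_force: 132.8
```

```bash
cat > side.py <<'E'
import sys
from h import *
o=observe();print(o['clock'],o['tcp_pos'],o['finger_gap'],o['ft_force'])
p,d=snapshot('side');P=cloud('side',d);hsv=cv2.cvtColor(p,cv2.COLOR_RGB2HSV)
m=(d>0)&(P[...,0]>340)&(P[...,0]<600)&(abs(P[...,1]-265)<40)&((hsv[...,0]<6)|(hsv[...,0]>172))&(hsv[...,1]>150)&(P[...,2]>60)&(P[...,2]<215)
q=P[m];e=np.linalg.svd(q-q.mean(0),full_matrices=False)[2][0];e=e*np.sign(e[2]);print("lever",np.arctan2(-e[0],e[2]).round(3),np.percentile(q,[2,98],0).round(0).tolist())
m=(d>0)&(P[...,0]>340)&(P[...,0]<680)&(abs(P[...,1]-265)<30)&(hsv[...,0]>22)&(hsv[...,0]<32)&(hsv[...,1]>170)&(P[...,2]>30)
q=P[m];print("yellow",np.percentile(q,[2,50,98],0).round(0).tolist() if len(q) else 0,len(q))
cv2.imwrite(f'pics/{sys.argv[1]}.png',cv2.resize(p[220:350,200:380,::-1],None,fx=4,fy=4))
E
python3 side.py s12
```

```text
43.625 [628.71041524 256.99500721 117.41043879] 22.147458707130312 [2.30385687 7.53597528 1.64274166]
lever -0.674 [[478.0, 259.0, 95.0], [547.0, 281.0, 181.0]]
yellow [[622.0, 248.0, 157.0], [624.0, 255.0, 158.0], [625.0, 260.0, 160.0]] 7
```

View pics/s12.png

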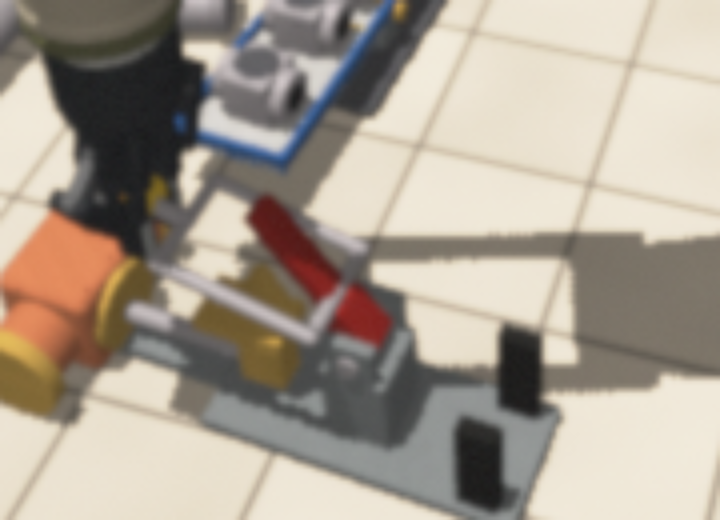

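Call:
send_rows([
  {"gripper": 18, "dx": -2, "dy": 0, "dz": 10, "turn": 0},
  {"gripper": 18, "dx": -4, "dy": 0, "dz": 20, "turn": 0},
  {"gripper": 18, "dx": -6, "dy": 0, "dz": 30, "turn": 0},
  {"gripper": 18, "dx": -8, "dy": 0, "dz": 38, "turn": 0},
  {"gripper": 18, "dx": -10, "dy": 0, "dz": 46, "turn": 0},
  {"gripper": 18, "dx": -10, "dy": 0, "dz": 46, "turn": 0},
])

```text
clock: 44.42
tcp_pos: [619.3, 257.1, 72.3]
ee_rot: [[0.997, -0.074, 0.004], [-0.074, -0.997, 0.001], [0.004, -0.002, -1.0]]
ft_force: [5.1, 2.9, 3.2]
finger_gap: 22.4
finger_force: 94.3
```

```bash
python3 side.py s13
```

```text
44.425 [619.27339223 257.12998287  72.34459205] 22.43932776474128 [5.06035289 2.86861076 3.22315102]
lever -0.603 [[479.0, 259.0, 95.0], [541.0, 281.0, 184.0]]
yellow 0 0
```

View pics/s13.png

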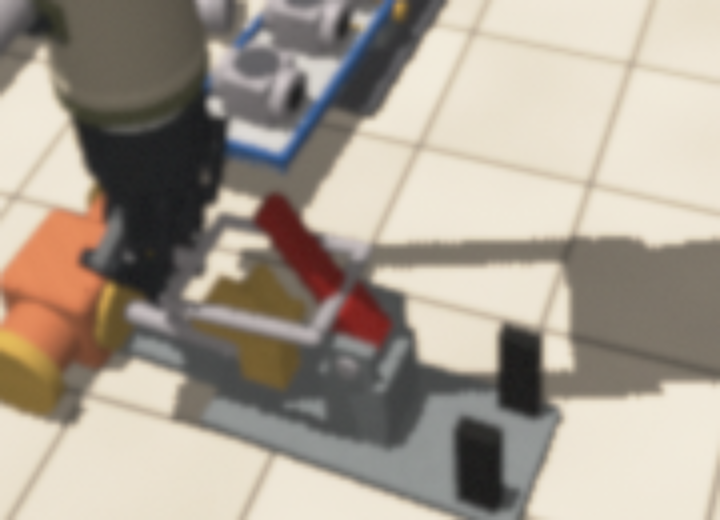

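Call:
send_rows([
  {"gripper": 18, "dx": -4, "dy": 0, "dz": 2, "turn": 0},
  {"gripper": 18, "dx": -8, "dy": 0, "dz": 5, "turn": 0},
  {"gripper": 18, "dx": -12, "dy": 0, "dz": 8, "turn": 0},
  {"gripper": 18, "dx": -12, "dy": 0, "dz": 8, "turn": 0},
  {"gripper": 18, "dx": -12, "dy": 0, "dz": 8, "turn": 0},
])

```text
clock: 45.1
tcp_pos: [610.5, 257.8, 67.5]
ee_rot: [[0.997, -0.074, 0.01], [-0.074, -0.997, 0.002], [0.01, -0.003, -1.0]]
ft_force: [11.8, -0.6, 8.5]
finger_gap: 22.2
finger_force: 99.7
```

```bash
python3 side.py s14
```

```text
45.1 [610.4914833  257.83331419  67.493028  ] 22.158025395354233 [11.78526145 -0.6370644   8.4722426 ]
lever -0.423 [[478.0, 260.0, 96.0], [525.0, 282.0, 194.0]]
yellow 0 0
```

Call:
send_rows([
  {"gripper": 40, "dx": 0, "dy": 0, "dz": 0, "turn": 0},
  {"gripper": 40, "dx": 0, "dy": 0, "dz": 0, "turn": 0},
  {"gripper": 40, "dx": 0, "dy": 0, "dz": 0, "turn": 0},
  {"gripper": 40, "dx": 0, "dy": 0, "dz": -15, "turn": 0},
  {"gripper": 40, "dx": 0, "dy": 0, "dz": -50, "turn": 0},
  {"gripper": 40, "dx": 0, "dy": 0, "dz": -110, "turn": 0},
  {"gripper": 40, "dx": 0, "dy": 0, "dz": -165, "turn": 0},
  {"gripper": 40, "dx": -40, "dy": 0, "dz": -215, "turn": 0},
  {"gripper": 40, "dx": -90, "dy": 0, "dz": -230, "turn": 0},
  {"gripper": 40, "dx": -150, "dy": 0, "dz": -230, "turn": 0},
  {"gripper": 40, "dx": -160, "dy": 0, "dz": -230, "turn": 0},
  {"gripper": 40, "dx": -160, "dy": 0, "dz": -230, "turn": 0},
])

```text
clock: 46.65
tcp_pos: [446.1, 269.2, 293.6]
ee_rot: [[0.997, -0.074, 0.001], [-0.074, -0.997, 0.0], [0.001, -0.0, -1.0]]
ft_force: [0.7, -0.1, -0.1]
finger_gap: 40.2
finger_force: 0.0
```

```bash
python3 side.py s15; python3 - <<'E'
from h import *
o=observe();p,d=snapshot("wrist");np.savez("w15.npz",d=d,R=o["ee_rot"],t=o["tcp_pos"],p=p)
a=cv2.resize(p[0:240,230:420,::-1],None,fx=2.2,fy=2.2,interpolation=cv2.INTER_CUBIC)
b=cv2.imread("pics/s15.png")[:,:,:];b=cv2.resize(b,(380,int(b.shape[0]*380/b.shape[1])))
h=max(a.shape[0],b.shape[0]);c=np.zeros((h,a.shape[1]+380,3),np.uint8);c[:a.shape[0],:a.shape[1]]=a;c[:b.shape[0],a.shape[1]:]=b
cv2.imwrite("pics/w15.png",c);print(c.shape)
E
```

```text
46.65 [446.11728808 269.16819363 293.59829109] 40.16556770900976 [ 0.69310678 -0.11684335 -0.07553761]
lever -0.202 [[478.0, 263.0, 96.0], [503.0, 281.0, 199.0]]
yellow [[600.0, 253.0, 70.0], [605.0, 265.0, 77.0], [609.0, 271.0, 78.0]] 24
(528, 798, 3)
```

View pics/w15.png

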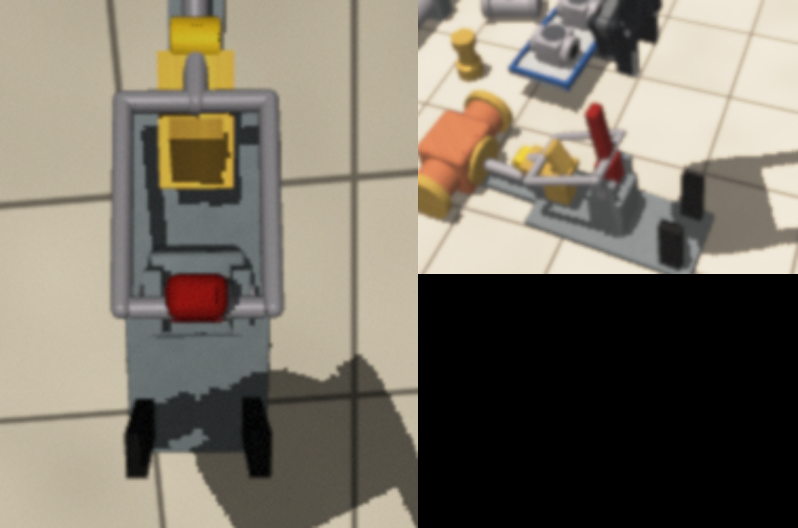

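```bash
python3 - <<'E'
from h import *
z=np.load("w15.npz");o=dict(ee_rot=z["R"],tcp_pos=z["t"]);P=cloud("wrist",z["d"],o)
print("tip",P[130:141:5,313:327:6].round(0).tolist())
v=lambda c,r:(230+c/2.2,r/2.2)
for n,c,r,zz in (("bar",197,100,85),("nose",197,120,105),("tab",195,35,75)):
    u,w=v(c,r);print(n,P[int(w),int(u)].round(1),onz("wrist",u,w,zz,o).round(1))
O=o["tcp_pos"]
def tcp(th,r=95,g=0):
    return (490-r*np.sin(th)+(8+g)*np.cos(th)+11, 90+r*np.cos(th)+(8+g)*np.sin(th))
move([543,262.3,200]); move([540,262.5,181])
s=tcp(-.2,95,12);print("start",s)
for th in np.arange(-.1,1.65,.1):
    x,zz=tcp(th);print(round(th,1),round((x-540)/.9973,0),round(181-zz,0))
E
```

```text
tip [[[506.0, 270.0, 198.0], [506.0, 266.0, 199.0], [506.0, 261.0, 199.0]], [[503.0, 270.0, 199.0], [502.0, 266.0, 200.0], [502.0, 261.0, 199.0]], [[499.0, 271.0, 199.0], [499.0, 266.0, 200.0], [498.0, 262.0, 200.0]]]
bar [577.9 260.3  85.8] [577.6 259.8  85. ]
nose [567.5 261.  105.9] [567.  260.6 105. ]
tab [606.4 259.1  76.9] [606.  258.5  75. ]
shift [95.8, -0.6, 93.3] turn 0.0 h0 -4.3
shift [92.8, -0.6, 112.3] turn 0.0 h0 -4.3
start (np.float64(539.4749179823556), np.float64(179.13293827901674))
-0.1 -22.0 -3.0
0.0 -31.0 -4.0
0.1 -41.0 -4.0
0.2 -50.0 -4.0
0.3 -60.0 -2.0
0.4 -69.0 0.0
0.5 -78.0 4.0
0.6 -86.0 8.0
0.7 -94.0 13.0
0.8 -102.0 19.0
0.9 -109.0 26.0
1.0 -115.0 33.0
1.1 -120.0 41.0
1.2 -125.0 49.0
1.3 -129.0 58.0
1.4 -132.0 67.0
1.5 -134.0 76.0
1.6 -135.0 86.0
```

Call:
send_rows([
  {"gripper": 0, "dx": 50, "dy": -0.6, "dz": 0, "turn": 0},
  {"gripper": 0, "dx": 92.8, "dy": -0.6, "dz": 0, "turn": 0},
  {"gripper": 0, "dx": 92.8, "dy": -0.6, "dz": 30, "turn": 0},
  {"gripper": 0, "dx": 92.8, "dy": -0.6, "dz": 70, "turn": 0},
  {"gripper": 0, "dx": 92.8, "dy": -0.6, "dz": 100, "turn": 0},
  {"gripper": 0, "dx": 92.8, "dy": -0.6, "dz": 112, "turn": 0},
  {"gripper": 0, "dx": 92.8, "dy": -0.6, "dz": 112, "turn": 0},
  {"gripper": 0, "dx": 92.8, "dy": -0.6, "dz": 112, "turn": 0},
])

```text
clock: 47.75
tcp_pos: [540.2, 262.9, 182.7]
ee_rot: [[0.997, -0.075, 0.002], [-0.075, -0.997, 0.001], [0.002, -0.001, -1.0]]
ft_force: [-0.3, -0.0, 0.9]
finger_gap: 0.1
finger_force: 0.0
```

```bash
python3 side.py s16; python3 tilt.py w16 | head -1
```

```text
47.75 [540.24688715 262.88762942 182.74526999] 0.05965872515053846 [-0.33737035 -0.01296987  0.88242951]
lever -0.193 [[478.0, 262.0, 95.0], [501.0, 282.0, 199.0]]
yellow [[600.0, 251.0, 73.0], [604.0, 263.0, 76.0], [609.0, 273.0, 79.0]] 25
47.8 [540.25915432 262.96115187 182.97095424] floor [6.29626281e-03 5.00147861e+01] 3338
```

Call:
send_rows([
  {"gripper": 0, "dx": -12, "dy": 0, "dz": 0, "turn": 0},
  {"gripper": 0, "dx": -22, "dy": 0, "dz": -2, "turn": 0},
  {"gripper": 0, "dx": -31, "dy": 0, "dz": -2, "turn": 0},
  {"gripper": 0, "dx": -41, "dy": 0, "dz": -2, "turn": 0},
  {"gripper": 0, "dx": -50, "dy": 0, "dz": -2, "turn": 0},
  {"gripper": 0, "dx": -60, "dy": 0, "dz": 0, "turn": 0},
  {"gripper": 0, "dx": -69, "dy": 0, "dz": 2, "turn": 0},
  {"gripper": 0, "dx": -78, "dy": 0, "dz": 6, "turn": 0},
  {"gripper": 0, "dx": -86, "dy": 0, "dz": 10, "turn": 0},
  {"gripper": 0, "dx": -94, "dy": 0, "dz": 15, "turn": 0},
])

```text
clock: 49.1
tcp_pos: [445.2, 269.7, 166.1]
ee_rot: [[0.997, -0.075, 0.001], [-0.075, -0.997, 0.0], [0.001, -0.0, -1.0]]
ft_force: [0.9, -0.9, 3.7]
finger_gap: -0.4
finger_force: 1.9
```

```bash
python3 side.py s17
```

```text
49.1 [445.16785806 269.7075511  166.13042387] -0.4158343899848098 [ 0.87236325 -0.89957     3.72207618]
lever 0.749 [[419.0, 262.0, 105.0], [490.0, 284.0, 177.0]]
yellow [[578.0, 251.0, 77.0], [584.0, 262.0, 80.0], [590.0, 273.0, 82.0]] 33
```

Call:
send_rows([
  {"gripper": 0, "dx": -8, "dy": 0, "dz": 6, "turn": 0},
  {"gripper": 0, "dx": -15, "dy": 0, "dz": 13, "turn": 0},
  {"gripper": 0, "dx": -21, "dy": 0, "dz": 20, "turn": 0},
  {"gripper": 0, "dx": -26, "dy": 0, "dz": 28, "turn": 0},
  {"gripper": 0, "dx": -31, "dy": 0, "dz": 36, "turn": 0},
  {"gripper": 0, "dx": -35, "dy": 0, "dz": 45, "turn": 0},
  {"gripper": 0, "dx": -38, "dy": 0, "dz": 54, "turn": 0},
  {"gripper": 0, "dx": -40, "dy": 0, "dz": 63, "turn": 0},
  {"gripper": 0, "dx": -41, "dy": 0, "dz": 70, "turn": 0},
  {"gripper": 0, "dx": -41, "dy": 0, "dz": 73, "turn": 0},
  {"gripper": 0, "dx": -41, "dy": 0, "dz": 73, "turn": 0},
])

```text
clock: 50.52
tcp_pos: [404.3, 272.8, 95.3]
ee_rot: [[0.997, -0.075, -0.001], [-0.075, -0.997, -0.0], [-0.001, 0.0, -1.0]]
ft_force: [-14.1, -8.1, 26.5]
finger_gap: 0.1
finger_force: 13.2
```

```bash
python3 side.py s18
```

```text
50.525 [404.32119692 272.82277921  95.31066229] 0.12115680898441147 [-14.12540108  -8.11421823  26.46813974]
lever -1.487 [[381.0, 259.0, 87.0], [491.0, 286.0, 102.0]]
yellow [[575.0, 252.0, 84.0], [580.0, 266.0, 89.0], [587.0, 274.0, 92.0]] 45
```

Call:
send_rows([
  {"gripper": 0, "dx": 0, "dy": 0, "dz": -10, "turn": 0},
  {"gripper": 0, "dx": 0, "dy": 0, "dz": -40, "turn": 0},
  {"gripper": 0, "dx": 0, "dy": 0, "dz": -100, "turn": 0},
  {"gripper": 0, "dx": 0, "dy": 40, "dz": -160, "turn": 0},
  {"gripper": 0, "dx": 30, "dy": 90, "dz": -220, "turn": 0},
  {"gripper": 0, "dx": 60, "dy": 150, "dz": -270, "turn": 0},
  {"gripper": 0, "dx": 60, "dy": 200, "dz": -300, "turn": 0},
  {"gripper": 0, "dx": 60, "dy": 220, "dz": -300, "turn": 0},
  {"gripper": 0, "dx": 60, "dy": 220, "dz": -300, "turn": 0},
  {"gripper": 0, "dx": 60, "dy": 220, "dz": -300, "turn": 0},
])

```text
clock: 51.82
tcp_pos: [447.8, 49.0, 392.5]
ee_rot: [[0.997, -0.076, -0.0], [-0.076, -0.997, 0.001], [-0.0, -0.001, -1.0]]
ft_force: [0.1, 0.1, -1.1]
finger_gap: -0.1
finger_force: 0.0
```

```bash
python3 side.py s19; python3 tilt.py w19 | head -1; python3 - <<'E'
import cv2,numpy as np
a=cv2.imread("pics/w19.png");b=cv2.imread("pics/s19.png")
a=cv2.resize(a,(480,300));b=cv2.resize(b,(320,int(b.shape[0]*320/b.shape[1])))
c=np.zeros((300,800,3),np.uint8);c[:,:480]=a;c[:b.shape[0],480:]=b;cv2.imwrite("pics/f19.png",c)
E
```

```text
51.825 [447.81824217  49.03222786 392.49467824] -0.14723606982303375 [ 0.13420249  0.12317667 -1.07856079]
lever -1.485 [[381.0, 258.0, 86.0], [490.0, 285.0, 102.0]]
yellow [[574.0, 255.0, 82.0], [580.0, 267.0, 90.0], [587.0, 274.0, 92.0]] 45
51.875 [447.57755789  49.63948026 392.07213506] floor [6.02004813e-03 5.02137799e+01] 2863
```

View pics/f19.png

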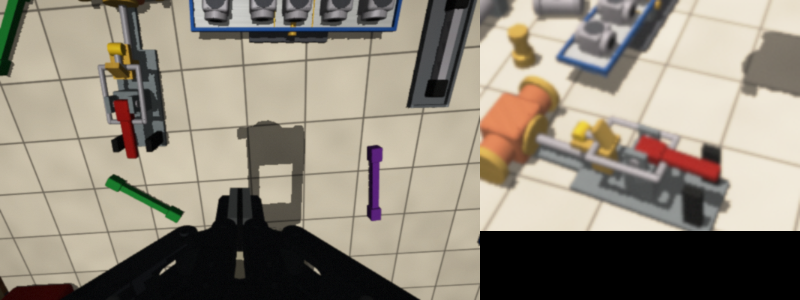

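The picture shows the lever lying flat with the loop drawn onto the hook. The five traps are on the tray, which is level to about 0.006 rad, and the rod is in the rack.

```bash
python3 -c "
from cell import close_job
print(close_job())"
```

```text
the job is handed in; nothing more can be done
None
```

The job is handed in: the rod is in its grey rack, all five traps are on the tray (tilt about 0.006 rad), the loop is on the hook and the red lever is held flat past centre. I re-placed one trap that had shifted on the tray partway through.

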